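Tighten the bench burner's clamp bolt with the click wrench

ROBOT

A 7-joint arm with a two-finger parallel gripper is mounted at the origin on the work surface. World frame = base frame: x ahead of the robot, y to its left, z up, the work surface at z = 0. Lengths are in m, angles in rad, forces in N, time in s.
With the tool pointing down it reaches from about 0.425 to 1.025 m from the base axis. Payload 3.6 kg.
Tool frame: the origin (TCP) lies between the finger pads; the fingertips stand 8 mm ahead of it and the grasp point (between the pads) lies 11 mm behind it; x points along the fingers, z is the direction in which the jaws open and shut, and the axes are right-handed (so a half turn about x gives the same grasp; the last joint's range is limited). The gripper opens to 85 mm and grips with 20 to 120 N. Pads are 22 mm wide; open, the fingers measure 114 mm over their backs; the gripper's body (76 mm by 85 mm) begins 54 mm behind the grasp point. The pads swing forward as they close: fully open they stand 13 mm farther back than shut.
Start: joints at [-1.329, 0.591, 0.048, 1.609, -0.033, 0.943, -0.034], TCP at [0.238, 0.685, 0.239] pointing down, gripper open.
Joint ranges: [-2.69, 2.69], [-0.47, 2.24], [-1.27, 1.36], [0.19, 2.51], [-1.53, 4.68], [0.08, 2.07], [-3.09, 3.09]. Speed limits (rad/s): [2.57, 2.57, 3.14, 3.14, 3.14, 3.14, 3.14].

INTERFACE

Orientations are given as a rotation vector (axis times angle).
In Python, from rig import robot gives the robot as it stands.
- The arm moves only by the tool servo_tool, never from a script. Its arguments are lists of equal length, an entry for each row: "linear": the shift along the tool's x, y, z in mm, a list of three; "angular": the turn, a rotation vector about the tool's x, y, z in rad, a list of three; "grip": the gripper command: -1 is fully open, 1 is shut, values between are in proportion. In form: {"linear": [[x, y, z], ...], "angular": [[rx, ry, rz], ...], "grip": [grip, ...]}. A call has 1 to 10 rows; each row is the pose to reach, as a shift and turn from the pose measured when the call began, along the tool's axes at that moment; what a row does not reach only later rows make up. A row lasts 1/8 s, in which the tool goes at most 62.5 mm and 10.7 degrees, less where a joint would pass 70% of its speed; a pose out of reach is approached as far as the arm can. A call with a gripper value outside its range is refused whole. The fingers move at their own pace and stop on an object; the grip force is fixed at half the most. Time passes only in rows, so rows that repeat a pose let the fingers close. It gives the time, the measured TCP pose, the force and the opening at its end, in the units of the state.
- robot.sense(): the state, without advancing time (a new reading comes with each control period).
- robot.snapshot(name): name is "scene" or "top" or "wrist"; returns a dict with "color" (420x560x3 uint8, blue, green, red), "vertical_fov" (degrees; the focal length in pixels is half the picture's height over the tangent of half this angle, whatever the lens; pixels are square), "cx", "cy" (the principal point, pixels), "k1" (the pictures are not rectified: a ray, as slopes to the right and down, at radius r is drawn at 1 + k1 r^2 times it, then the intrinsics apply), "eye" and "rotation" of the camera in the world. Camera axes: x right, y up, looking along -z (the intrinsics and any distortion apply to the point x, -y, -z); pixel columns grow to the right and rows downward; lengths in m; the calibration is good to about 2 mm. A picture is of the moment at which its call begins. There is no depth.
- robot.job_done(): hands the job in, once; it reports no verdict.
Trained networks look in the newest picture that a camera, given by its name, has taken for a name from the list of things; names that differ only in an ending like _2 or _b are one class to them, and where a whole thing is asked for, a point or a joint stands for the part that bears it (a point fixed in the world has none). Each returns a list of dicts, best first, with "confidence" (0 to 1); they miss things now and then, are a little off and sometimes report something else, mostly with a low value. They report only what shows in the picture. A call takes as long as a camera call. They do not tell look-alikes from the thing itself.
- robot.masks_of(camera, query): "pixels" (420x560 bool, what is visible of it) and "location" ([column, row] in pixels, amid what is visible of it).
The state is a dict: "time": time; "joint_pos": joint angles; "joint_velocities": joint speeds; "joint_efforts": joint torques, N m; "position": TCP position; "ee_rot": TCP orientation; "force": force on the tool from outside, world axes, zero at the start; "ft_torque": the same for the moment, N m; "finger_gap": finger opening in m.
Only numpy, scipy, OpenCV 4.12 (cv2) and the standard library are available. Lean on these libraries where they do the work, as an engineer would, in place of code of your own. Each camera call takes 0.05 s, during which the arm holds its last target.

TASK

The bench burner's clamp is loose: pick up the click wrench, seat its square socket fully down over the square-headed clamp bolt, and turn the bolt clockwise (seen from above) until it will go no further and the wrench's handle distinctly gives. Stop there, without pushing on past the give and overtightening the bolt, then let go and leave the wrench sitting on the tight bolt. Leave the other things on the bench where they are.

Things in the scene. Friction and masses are not known exactly. Their poses are not given: they have to be found in the camera images.
- bolt_top (a point): centre of the top of the clamp bolt's square steel head, on the upright bolt axis, 100 mm above the bench. The head is 24 mm across the flats, 30 mm tall (its top 4 mm stepped in to 20 mm as a lead-in) and stands on a round collar 48 mm across. z is up; x and y are square to the flats, so the socket fits in any of four yaws
- burner: fixed stand of the bench burner that carries the clamp bolt; origin on the bench under the bolt axis. 50 mm block on a 120 x 100 x 12 mm foot. The burner's barrel reaches 160 mm out along this +y (within 0.4 rad of the robot's left), under 100 mm high, so swing the wrench handle on the other side, facing the robot's right
- clamp_bolt (a joint): free turn of the clamp bolt, rad; grows as it is turned clockwise seen from above (tightened). It starts loose, 0.10 to 0.30 short of 0.40, and drags with 0.22 N m up to 0.40, where it bears on the clamp. From there the whole bolt draws the jaws together for a further 0.05 to 0.45 rad (not shown by this reading) at 0.40 N m, until they meet and it goes no further
- stem (a joint): twist of the clamp under the bolt, rad, clockwise positive, 0 when unloaded: a stiff spring of 12 N m/rad, so it shows the torque on the bolt (about 0.067 when the wrench gives; past 0.115, i.e. 1.4 N m, the bolt is overtightened). It springs back when let go
- socket_mouth (a point): centre of the click wrench's socket mouth; the wrench starts with this face down on the bench. z is up, x points along the handle (until it gives). Head 60 mm across, 36 mm tall. The square socket is 26 mm across (2 mm play, 0.09 rad of yaw either way), flats square to x and y, 28 mm deep: fully down, this point is 28 mm below the top of the bolt, the roof resting on it
- wrench_grip (a point): centre of the click wrench's rubber grip, 130 mm from the socket axis and 25 mm above the plane of the mouth; x points away from the head, z up. Grip 22 mm wide, 26 high, 105 long; beyond it an end heel 26 mm wide and 40 high, down to the plane of the mouth, ends 197 mm from the axis. The wrench weighs about 0.26 kg, balances about 75 mm from the axis
- wrench_handle (a joint): breakaway joint of the click wrench, rad: how far the handle has turned clockwise past the head, about the socket axis; 0 at rest; gives at about 0.8 N m on the bolt (6 N across the middle of the grip), then yields at nearly that torque up to a hard stop at 0.12, past which the torque rises again. A distinct give is past 0.07; a brass pin on the head's top rises 4 mm with it. Springs back when let go
- marver: bystander: flat graphite paddle, slab 80 x 55 x 14 mm with a wooden handle; origin at the middle of its underside
- jar_a: bystander: lidded glass jar, 56 mm across, 70 mm tall; origin at the middle of its underside
- jar_b: bystander: lidded glass jar, 56 mm across, 70 mm tall; origin at the middle of its underside
- rod_tray: bystander: wooden tray of glass rods, 270 x 80 x 30 mm; origin at the middle of its underside
- tool_cup: bystander: cup full of sticks and rods, 80 mm across, 230 mm tall; origin at the middle of its underside
- flat_wrench: bystander: ordinary flat wrench (not the one to use), lying near the robot's right; origin at the middle of its underside
- bowl: bystander: plastic bowl, 120 mm across, 45 mm tall; origin at the middle of its underside
- chip_box: bystander: open cardboard box of glass chips, 110 x 80 x 35 mm; origin at the middle of its underside
Things that resemble listed ones, but are neither listed nor needed, are in the scene too. What is shaped like the burner but pink or white is not meant.

How it is judged:
On the way, in this order (a step that is already met when the one before it is completed fails the run):
1. the socket is fully down over the bolt head (horizontal distance between socket_mouth and bolt_top below 0.008 m and z of socket_mouth in the frame of bolt_top below -0.022 m and angle between socket_mouth's own z axis and vertical below 0.17 rad), for 0.2 s.
2. with the socket on the tight bolt the handle has given: breakaway joint past 0.07 rad, bolt bearing on the clamp (angle past 0.35 rad) and loaded (twist of the clamp past 0.05 rad) (all of step 1 and value of joint wrench_handle above 0.07 rad and value of joint clamp_bolt above 0.35 rad and value of joint stem above 0.05 rad), for 0.05 s.
At the end, for the whole second after the job is handed in: the bolt has not been turned back (its free turn above 0.33 of 0.40 rad), and the released wrench sits still on it: socket axis within 8 mm of the bolt's, its mouth more than 22 mm below the top of the bolt, tilted less than 0.17 rad, its handle sprung back (breakaway joint under 0.04 rad) (all of step 1 and value of joint clamp_bolt above 0.33 rad and value of joint wrench_handle below 0.04 rad); the robot touches nothing.
It fails at once if the bolt is overtightened: the twist of the clamp goes past 0.115 rad (1.4 N m) (value of joint stem above 0.115 rad).
It fails at once if a bystander is pushed more than 30 mm from its place (distance of any of marver, jar_a, jar_b, rod_tray, tool_cup, flat_wrench, bowl, chip_box from where it was at the start of the episode above 0.03 m).
It also fails if it takes over 58 s, if anything falls off the work surface, if the arm or the gripper's body presses on something with over 40 N, if the wrist force passes 120 N, or if a joint passes its speed limit or range.

## Working session

There is one attempt and no reset: what is moved stays moved. The work goes in short steps, Python scripts to look and compute and a tool call to move; the robot and the scene stay as the last step left them, time stands still between calls to the robot, and variables do not carry over. Pictures are saved under pics/ and viewed, and the job is handed in when it is done.

Besides the shell and the picture viewer there is one more tool, called after "Emit:" by a JSON object that holds its "fn" and its "kwargs", one argument or row to a line. servo_tool: Moves the arm, as the interface text tells. Its arguments: {"type":"object","properties":{"linear":{"type":"array"},"angular":{"type":"array"},"grip":{"type":"array"}},"required":["linear","angular","grip"]}

```bash
ls; mkdir -p pics
cat > h.py <<'E'
import numpy as np, cv2
from scipy.spatial.transform import Rotation as R
from rig import robot
def K(s):
    f=s["color"].shape[0]/2/np.tan(np.radians(s["vertical_fov"])/2)
    return f
def ray(s,px):
    f=K(s); d=(np.array(px,float)-[s["cx"],s["cy"]])/f
    u=d.copy()
    for _ in range(30): u=d/(1+s["k1"]*(u@u))
    v=np.array([u[0],-u[1],-1.0]); Rm=np.array(s["rotation"])
    return np.array(s["eye"]),Rm@v
def onz(s,px,z):
    e,d=ray(s,px); return e+d*(z-e[2])/d[2]
def proj(s,P):
    c=np.array(s["rotation"]).T@(np.array(P)-s["eye"])
    u=np.array([c[0],-c[1]])/-c[2]
    u=u*(1+s["k1"]*(u@u)); return u*K(s)+[s["cx"],s["cy"]]
def st():
    s=robot.sense(); return s
E
python3 - <<'E'
from h import *
for c in ["scene","top","wrist"]:
    s=robot.snapshot(c); cv2.imwrite(f"pics/{c}0.png",s["color"])
    print(c,s["vertical_fov"],s["cx"],s["cy"],s["k1"],s["eye"],np.array(s["rotation"]).round(3).tolist())
    for q in ["burner","wrench_grip","socket_mouth","flat_wrench","clamp_bolt","marver","jar_a","tool_cup","bowl","chip_box","rod_tray"]:
        for m in robot.masks_of(c,q)[:3]:
            print(q,round(m["confidence"],2),m["location"],m["pixels"].sum(),onz(s,m["location"],0.03).round(3))
print(robot.sense())
E
```

```text
pics
scene 52.20528434219163 276.48680749069376 213.3475443279459 -0.05729109558655649 [1.04145425 0.72230471 0.71260435] [0.353, 1.187, 2.275]Traceback (most recent call last):
  File "<stdin>", line 7, in <module>
  File "h.py", line 14, in onz
    e,d=ray(s,px); return e+d*(z-e[2])/d[2]
                                       ~^^^
IndexError: invalid index to scalar variable.
```

Rotation is a rotation vector; fix.

```bash
sed -i 's/Rm=np.array(s\["rotation"\])/Rm=R.from_rotvec(s["rotation"]).as_matrix()/; s/np.array(s\["rotation"\]).T@/R.from_rotvec(s["rotation"]).as_matrix().T@/' h.py
python3 - <<'E'
from h import *
for c in ["scene","top","wrist"]:
    s=robot.snapshot(c); cv2.imwrite(f"pics/{c}0.png",s["color"])
    print(c,s["vertical_fov"],s["k1"],s["eye"],np.array(s["rotation"]).round(3).tolist())
    if c=="wrist": continue
    for q in ["burner","wrench_grip","flat_wrench","marver","jar_a","tool_cup","bowl","chip_box","rod_tray"]:
        for m in robot.masks_of(c,q)[:3]:
            print(q,round(m["confidence"],2),m["location"],m["pixels"].sum(),onz(s,m["location"],0.03).round(3))
print(robot.sense())
E
```

```text
scene 52.20528434219163 -0.05729109558655649 [1.04145425 0.72230471 0.71260435] [0.353, 1.187, 2.275]
burner 0.77 [229.3, 326.3] 3430 [0.8   0.191 0.03 ]
burner 0.71 [304.7, 186.8] 1197 [ 0.347 -0.139  0.03 ]
burner 0.6 [314.8, 259.0] 2239 [0.53  0.134 0.03 ]
wrench_grip 0.84 [238.9, 199.8] 595 [ 0.543 -0.196  0.03 ]
flat_wrench 0.48 [229.3, 169.2] 231 [ 0.475 -0.371  0.03 ]
flat_wrench 0.39 [310.9, 231.1] 195 [0.469 0.043 0.03 ]
marver 0.71 [199.1, 271.5] 899 [0.775 0.009 0.03 ]
jar_a 0.67 [182.7, 242.3] 645 [ 0.76  -0.114  0.03 ]
jar_a 0.64 [171.7, 216.3] 441 [ 0.736 -0.237  0.03 ]
jar_a 0.55 [226.6, 173.8] 222 [ 0.497 -0.35   0.03 ]
tool_cup 0.82 [360.0, 330.9] 3417 [0.595 0.355 0.03 ]
bowl 0.77 [168.7, 184.5] 771 [ 0.674 -0.401  0.03 ]
bowl 0.31 [231.7, 169.2] 268 [ 0.469 -0.366  0.03 ]
chip_box 0.78 [413.9, 335.4] 2569 [0.518 0.427 0.03 ]
rod_tray 0.73 [173.0, 216.0] 448 [ 0.732 -0.236  0.03 ]
rod_tray 0.61 [420.5, 269.9] 3786 [0.358 0.31  0.03 ]
top 42.09714281943766 -0.15031458606987305 [0.41380064 0.00675573 1.48531972] [0.096, -0.083, -1.583]
burner 0.94 [236.0, 224.7] 2305 
[... 656 characters left out ...]
9, 1.226]
{'time': 1.15, 'joint_pos': array([-1.32952414,  0.59122263,  0.04840357,  1.60854435, -0.03328127,
        0.94269879, -0.03367078]), 'joint_velocities': array([-0.00018381,  0.00144766, -0.0011804 ,  0.0011325 ,  0.00095664,
        0.00045402, -0.00068577]), 'joint_efforts': array([ 3.56275086e-04, -5.48652112e+01,  1.54619839e+00, -1.98545909e+01,
        9.24644060e-03,  1.52228306e-03, -7.62755661e-06]), 'position': array([0.23819915, 0.68472844, 0.23926956]), 'ee_rot': array([-0.95926726,  1.34918047,  0.95914067]), 'force': array([-1.64153208e-01,  2.06526206e-04,  5.02278439e-01]), 'ft_torque': array([0.00672779, 0.02233873, 0.01252589]), 'finger_gap': 0.08557944866279571}
```

View pics/scene0.png

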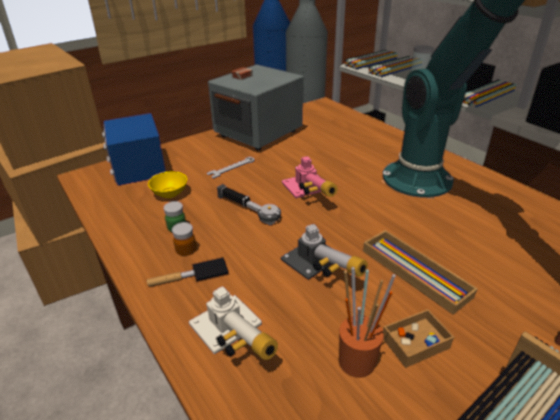

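View pics/top0.png

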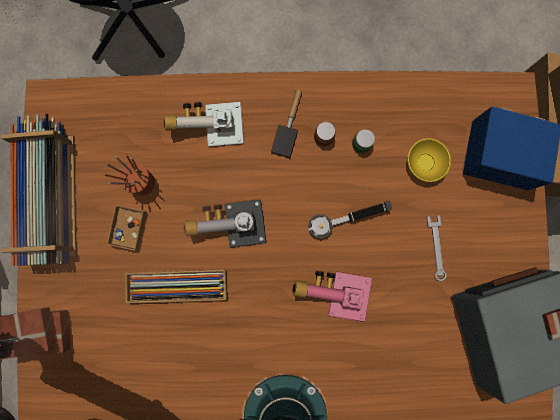

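The scene shows the gray burner with its dark foot (top view ≈(245,222)). The click wrench head is at (319,226), with its grip out to (373,211). The pink and white burners are decoys. I'll zoom in next.

Run:
```python
from h import *
im=cv2.imread("pics/top0.png")[185:265,180:400]
cv2.imwrite("pics/topz.png",cv2.resize(im,None,fx=3.6,fy=3.6,interpolation=cv2.INTER_CUBIC))
im=cv2.imread("pics/scene0.png")[175:290,210:380]
cv2.imwrite("pics/scz.png",cv2.resize(im,None,fx=4.7,fy=4.7,interpolation=cv2.INTER_CUBIC))
```

```text
(no output)
```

View pics/topz.png

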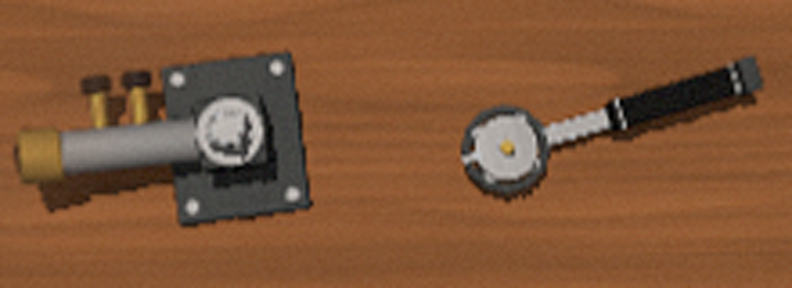

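View pics/scz.png

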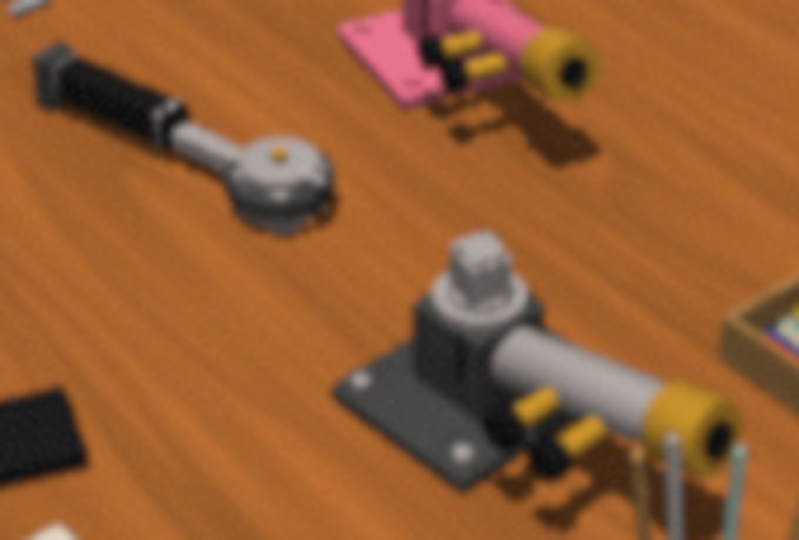

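Run:
```python
from h import *
s=robot.snapshot("top"); sc=robot.snapshot("scene")
o=np.array([180,185]); g=lambda p:np.array(p)/3.6+o-0.36
scr=[onz(s,g(p),0.012)[:2] for p in [(177,79),(276,67),(292,193),(192,206)]]
print("screws",np.round(scr,4),np.mean(scr,0))
# long dir 
a=np.array(scr); print("edges",a[1]-a[0],a[2]-a[3],a[3]-a[0],a[2]-a[1])
print("pin",onz(s,g((508,148)),0.038)," grip",onz(s,g((671,103)),0.038),"heel end",onz(s,g((754,72)),0.04))
gs=lambda p:np.array(p)/4.7+[210,175]-0.4
print("scene pin",onz(sc,gs((279,155)),0.038)," heel top",onz(sc,gs((55,50)),0.04))
print("bolt top: scene",onz(sc,gs((482,240)),0.1))
print("collar top view",onz(s,g((230,131)),0.075),onz(s,g((232,131)),0.1))
c=np.linalg.lstsq
# triangulate pin and bolt
for p,q in [((508,148),(279,155))]:
    e1,d1=ray(s,g(p));e2,d2=ray(sc,gs(q));d1/=np.linalg.norm(d1);d2/=np.linalg.norm(d2)
    t=np.linalg.lstsq(np.c_[d1,-d2],e2-e1,rcond=None)[0];print(e1+t[0]*d1,e2+t[1]*d2)
```

```text
screws [[0.5636 0.1453]
 [0.5716 0.0704]
 [0.4765 0.0593]
 [0.4677 0.1345]] [0.51982778 0.10237165]
edges [ 0.0080487  -0.07491413] [ 0.00880139 -0.07516305] [-0.0959091  -0.01082067] [-0.09515641 -0.01106959]
pin [ 0.50625569 -0.10135256  0.038     ]  grip [ 0.53774304 -0.22320967  0.038     ] heel end [ 0.55971133 -0.28579023  0.04      ]
scene pin [ 0.50223959 -0.10158739  0.038     ]  heel top [ 0.55212035 -0.28361845  0.04      ]
bolt top: scene [0.51221481 0.09825828 0.1       ]
collar top view [0.51898743 0.10126885 0.075     ] [0.51710391 0.09817643 0.1       ]
[ 0.50612092 -0.10119497  0.0401097 ] [ 0.50369276 -0.09936701  0.03981805]
```

Run:
```python
from h import *
s=st(); M=R.from_rotvec(s["ee_rot"]).as_matrix(); print(M.round(3)); p=s["position"]
h=np.radians(-73.8)
for sg in (1,-1):
    y=sg*np.array([np.cos(h),np.sin(h),0]); x=np.array([0,0,-1.]); z=np.cross(x,y)
    T=np.c_[x,y,z]; rel=R.from_matrix(M.T@T).as_rotvec(); print(sg,rel)
az=np.arctan2(p[1],p[0]);az2=np.arctan2(-.226,.541);print(az,az2)
```

```text
[[ 0.    -0.944  0.329]
 [-0.     0.329  0.944]
 [-1.    -0.    -0.   ]]
1 [-2.18834694e+00 -7.39930201e-05 -9.07982743e-06]
-1 [ 9.53245715e-01 -7.66023998e-06  6.24245664e-05]
1.235978319048888 -0.39570951356383344
```

View pics/wrist0.png

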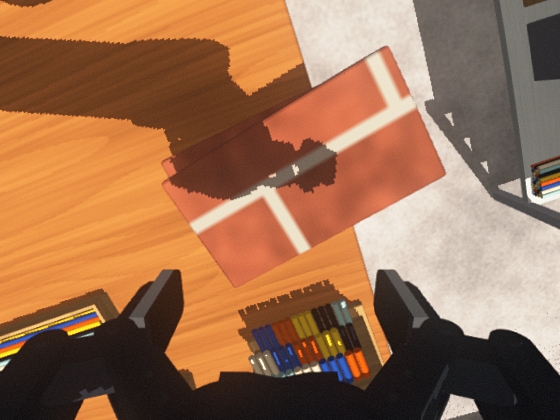

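Emit:
{"fn": "servo_tool", "kwargs": {
  "linear": [
    [-10,-36,-47],
    [-20,-72,-94],
    [-30,-108,-141],
    [-30,-144,-188],
    [-30,-180,-235],
    [-30,-216,-282],
    [-30,-252,-329],
    [-30,-288,-376],
    [-30,-324,-423],
    [-30,-360,-470]
  ],
  "angular": [
    [0.06,0,0],
    [0.12,0,0],
    [0.18,0,0],
    [0.24,0,0],
    [0.3,0,0],
    [0.36,0,0],
    [0.42,0,0],
    [0.48,0,0],
    [0.54,0,0],
    [0.6,0,0]
  ],
  "grip": [-1,-1,-1,-1,-1,-1,-1,-1,-1,-1]
}}

```text
time: 2.5
position: [0.4245, 0.1209, 0.2698]
ee_rot: [-0.496, 1.511, 0.497]
force: [1.0, 0.6, -0.1]
finger_gap: 0.0854
```

```bash
cat >> h.py <<'E'
def goal(pos,hdeg,sg=-1,tilt=0):
    """tool shift (mm) and turn to reach TCP pos with tool y = sg*handle dir"""
    s=robot.sense(); M=R.from_rotvec(s["ee_rot"]).as_matrix()
    h=np.radians(hdeg); y=sg*np.array([np.cos(h),np.sin(h),0]); x=np.array([0,0,-1.]); T=np.c_[x,y,np.cross(x,y)]
    print("t",s["time"],"pos",s["position"].round(4),"j",s["joint_pos"].round(2),"gap",round(s["finger_gap"],4),"F",s["force"].round(1),"T",s["ft_torque"].round(2))
    print("lin",(M.T@(np.array(pos)-s["position"])*1000).round(1),"ang",R.from_matrix(M.T@T).as_rotvec().round(4))
E
python3 - <<'E'
from h import *
goal([0.541,-.22,.22],-73.8)
E
```

```text
t 2.5 pos [0.4245 0.1209 0.2698] j [-0.68  0.2   0.35  2.2  -0.1   0.76  0.37] gap 0.0854 F [ 1.   0.6 -0.1] T [ 0.04 -0.05 -0.01]
lin [  49.7 -343.6 -108.3] ang [ 3.516e-01  1.700e-03 -1.000e-04]
```

Emit:
{"fn": "servo_tool", "kwargs": {
  "linear": [
    [0,-55,-17],
    [0,-110,-34],
    [10,-165,-51],
    [20,-220,-68],
    [30,-275,-85],
    [40,-330,-102],
    [50,-344,-108],
    [50,-344,-108]
  ],
  "angular": [
    [0.06,0,0],
    [0.12,0,0],
    [0.18,0,0],
    [0.24,0,0],
    [0.3,0,0],
    [0.35,0,0],
    [0.35,0,0],
    [0.35,0,0]
  ],
  "grip": [-1,-1,-1,-1,-1,-1,-1,-1]
}}

```text
time: 3.5
position: [0.5407, -0.2206, 0.2189]
ee_rot: [-0.221, 1.56, 0.223]
force: [-0.4, 1.2, -0.0]
finger_gap: 0.0856
```

Run:
```python
from h import *
s=robot.snapshot("wrist"); cv2.imwrite("pics/w1.png",s["color"])
np.save("w1.npy",s,allow_pickle=True)
goal([0.541,-.22,.22],-73.8)
```

```text
t 3.55 pos [ 0.5409 -0.219   0.2192] j [-0.04  0.48  0.48  1.97 -0.31  0.77  0.91] gap 0.0854 F [-0.   0.6 -0.1] T [ 0.04 -0.03  0.02]
lin [-0.8 -1.  -0.1] ang [ 0.0021  0.0005 -0.0024]
```

View pics/w1.png

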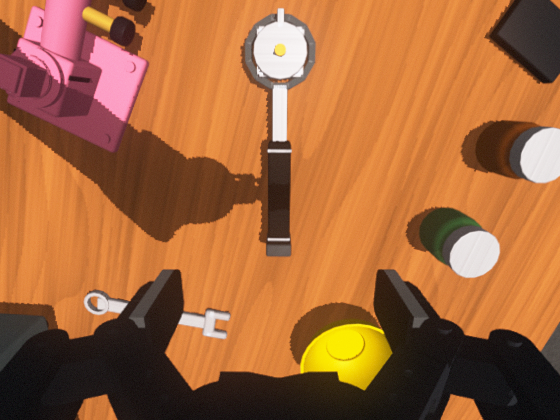

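The wrist view shows the wrench aligned with the image: pin at (280,49), grip rows 150–237 along columns ~279, heel end at row 254.

Run:
```python
from h import *
s=np.load("w1.npy",allow_pickle=True).item()
pin=onz(s,(280,49),0.04);a=onz(s,(279.5,152),.038);b=onz(s,(279,237),.038);e=onz(s,(279,250),.04)
for v in (pin,a,b,e): print(v.round(4))
for v in (a,b,e): d=v-pin; print(np.degrees(np.arctan2(d[1],d[0])),np.linalg.norm(d[:2]))
d=(e-pin)[:2];d/=np.linalg.norm(d);print("grip110",pin[:2]+.11*d)
print(proj(s,[0.5168,.099,.1]), proj(s,[.541,-.22,.025]))
```

```text
[ 0.5058 -0.1006  0.04  ]
[ 0.5304 -0.1863  0.038 ]
[ 0.554 -0.269  0.038]
[ 0.5578 -0.282   0.04  ]
-73.99514871623722 0.08922313871377842
-74.02463144660173 0.17519991150134032
-74.00557434091577 0.18871775962924128
grip110 [ 0.53606356 -0.20632022]
[ 388.3866242  -278.35998262] [280.22916438 185.41935364]
```

Run:
```python
from h import *
goal([0.536,-.206,.017],-74)
```

```text
t 3.55 pos [ 0.5409 -0.219   0.2192] j [-0.04  0.48  0.48  1.97 -0.31  0.77  0.91] gap 0.0854 F [-0.   0.6 -0.1] T [ 0.04 -0.03  0.02]
lin [202.2  13.4  -1.1] ang [ 0.0056  0.0005 -0.0024]
```

Emit:
{"fn": "servo_tool", "kwargs": {
  "linear": [
    [50,13,-1],
    [100,13,-1],
    [150,13,-1],
    [185,13,-1],
    [202,13,-1],
    [202,13,-1],
    [202,13,-1],
    [202,13,-1],
    [202,13,-1],
    [202,13,-1]
  ],
  "angular": [
    [0.005,0,-0.002],
    [0.005,0,-0.002],
    [0.005,0,-0.002],
    [0.005,0,-0.002],
    [0.005,0,-0.002],
    [0.005,0,-0.002],
    [0.005,0,-0.002],
    [0.005,0,-0.002],
    [0.005,0,-0.002],
    [0.005,0,-0.002]
  ],
  "grip": [-1,-1,-1,-1,-1,-1,1,1,1,1]
}}

```text
time: 4.8
position: [0.5367, -0.2065, 0.0181]
ee_rot: [-0.219, 1.558, 0.219]
force: [-0.4, 1.3, 6.3]
finger_gap: 0.021
```

Run:
```python
from h import *
s=robot.snapshot("wrist"); cv2.imwrite("pics/w2.png",s["color"])
goal([0.536,-.206,.017],-74)
```

```text
t 4.85 pos [ 0.5368 -0.2065  0.0181] j [ 0.11  0.76  0.26  2.08 -0.51  0.37  1.06] gap 0.0209 F [0.6 1.4 6.1] T [ 0.1   0.19 -0.16]
lin [ 1.1  0.7 -0.6] ang [-0.0004  0.0018  0.    ]
```

View pics/w2.png

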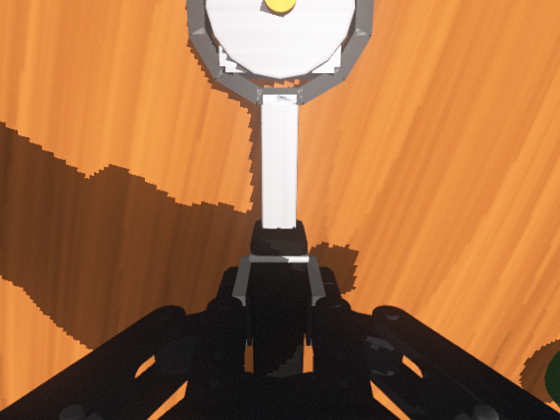

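Emit:
{"fn": "servo_tool", "kwargs": {
  "linear": [
    [-20,0,0],
    [-60,0,0],
    [-110,0,0],
    [-160,0,0],
    [-200,0,0],
    [-200,0,0],
    [-200,0,0]
  ],
  "angular": [
    [0,0,0],
    [0,0,0],
    [0,0,0],
    [0,0,0],
    [0,0,0],
    [0,0,0],
    [0,0,0]
  ],
  "grip": [1,1,1,1,1,1,1]
}}

```text
time: 5.72
position: [0.5352, -0.2058, 0.2168]
ee_rot: [-0.218, 1.56, 0.221]
force: [-0.4, 0.2, -3.4]
finger_gap: 0.021
```

Run:
```python
from h import *
s=robot.snapshot("wrist"); cv2.imwrite("pics/w3.png",s["color"])
s=robot.snapshot("scene"); cv2.imwrite("pics/s3.png",cv2.resize(s["color"][130:290,180:380],None,fx=4,fy=4,interpolation=cv2.INTER_CUBIC))
goal([0.60,.03,.22],-74)
```

```text
t 5.825 pos [ 0.5349 -0.2058  0.2161] j [-0.08  0.47  0.5   1.99 -0.33  0.76  0.9 ] gap 0.021 F [ 0.4 -0.  -2.3] T [-0.21 -0.    0.03]
lin [ -3.6 208.7 127.5] ang [-0.0002 -0.0017 -0.0024]
```

View pics/w3.png

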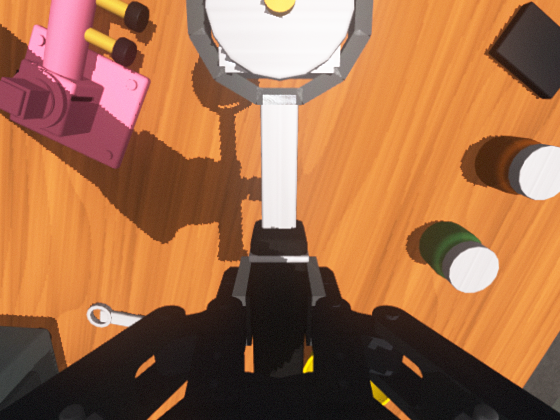

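View pics/s3.png

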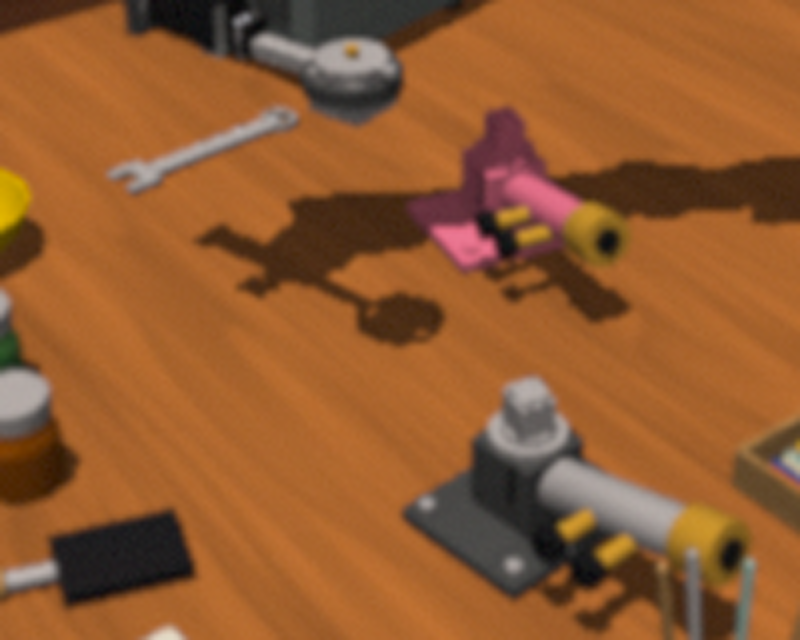

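Grasp held with no droop: the wrist views before and after the lift are identical. Next I'll stage beside the bolt to measure its yaw.

Emit:
{"fn": "servo_tool", "kwargs": {
  "linear": [
    [0,42,25],
    [0,84,51],
    [0,126,76],
    [0,168,102],
    [0,208,127],
    [0,208,127],
    [0,208,127]
  ],
  "angular": [
    [0,0,0],
    [0,0,0],
    [0,0,0],
    [0,0,0],
    [0,0,0],
    [0,0,0],
    [0,0,0]
  ],
  "grip": [1,1,1,1,1,1,1]
}}

```text
time: 6.7
position: [0.5986, 0.0289, 0.2148]
ee_rot: [-0.219, 1.565, 0.221]
force: [-0.2, -0.1, -3.3]
finger_gap: 0.0209
```

Run:
```python
from h import *
s=robot.snapshot("wrist"); cv2.imwrite("pics/w4.png",s["color"]); np.save("w4.npy",s,allow_pickle=True)
print(proj(s,[0.5168,.099,.1]))
goal([0.60,.03,.22],-74)
```

```text
[197.68278891  88.04970285]
t 6.75 pos [0.5986 0.0278 0.2152] j [-0.48  0.51  0.5   1.93 -0.34  0.79  0.49] gap 0.021 F [ 0.5 -0.2 -3.8] T [-0.17  0.01 -0.02]
lin [-4.8  1.7  1.9] ang [-0.0016 -0.0047 -0.0017]
```

View pics/w4.png

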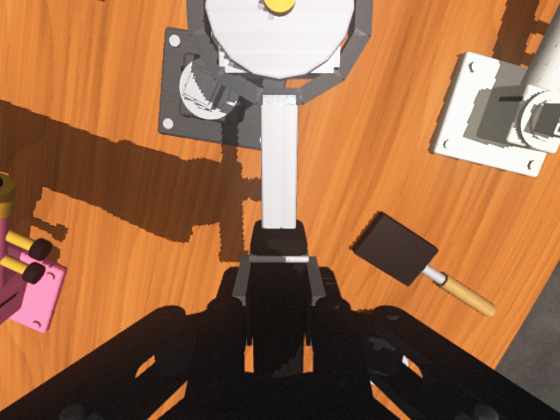

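Emit:
{"fn": "servo_tool", "kwargs": {
  "linear": [
    [0,20,30],
    [0,35,50],
    [0,35,50],
    [0,35,50]
  ],
  "angular": [
    [0,0,0],
    [0,0,0],
    [0,0,0],
    [0,0,0]
  ],
  "grip": [1,1,1,1]
}}

```text
time: 7.25
position: [0.6361, 0.0727, 0.2146]
ee_rot: [-0.216, 1.567, 0.216]
force: [-0.7, -0.0, -2.7]
finger_gap: 0.021
```

Run:
```python
from h import *
s=robot.snapshot("wrist"); cv2.imwrite("pics/w5.png",s["color"]); np.save("w5.npy",s,allow_pickle=True)
p=proj(s,[0.5168,.099,.1]);print(p)
x0,y0=60,50
im=s["color"][0:200,60:290]
cv2.imwrite("pics/w5z.png",cv2.resize(im,None,fx=3,fy=3,interpolation=cv2.INTER_CUBIC))
goal([0.60,.03,.22],-74)
```

```text
[135.90408666 134.56530274]
t 7.3 pos [0.636  0.0726 0.2147] j [-0.52  0.56  0.5   1.84 -0.35  0.84  0.42] gap 0.0209 F [ 0.5 -1.4 -2.4] T [-0.13  0.    0.02]
lin [ -5.  -31.2 -46.3] ang [-0.0048 -0.0065 -0.0009]
```

View pics/w5z.png

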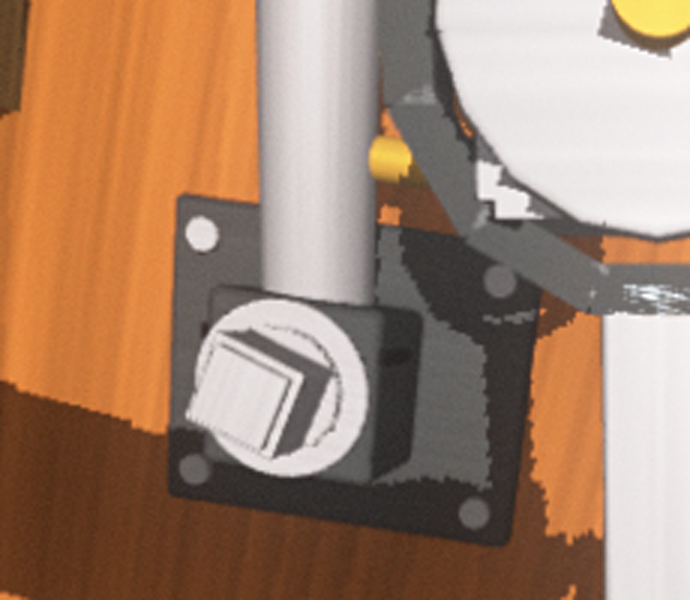

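Run:
```python
from h import *
s=np.load("w5.npy",allow_pickle=True).item()
im=s["color"][95:165,110:190]
cv2.imwrite("pics/w5y.png",cv2.resize(im,None,fx=8,fy=8,interpolation=cv2.INTER_NEAREST))
```

```text
(no output)
```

View pics/w5y.png

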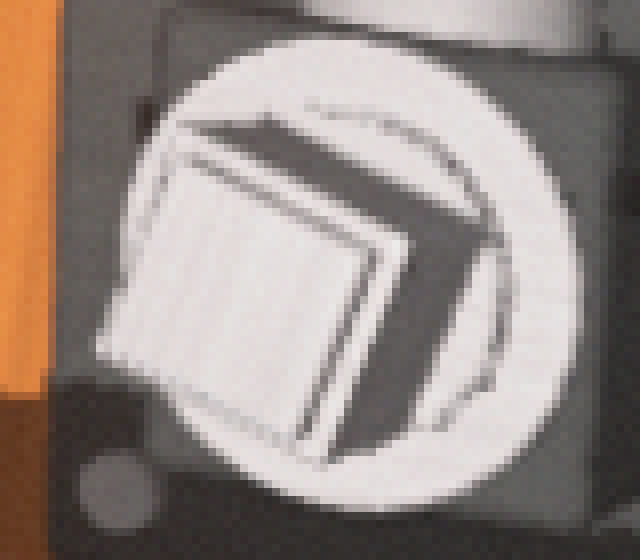

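Run:
```python
from h import *
from scipy.optimize import least_squares
s=np.load("w5.npy",allow_pickle=True).item()
g=lambda p:np.array(p)/8+[110,95]-.44
o=[g(p) for p in [(178,125),(408,240),(328,462),(98,348)]]
i=[g(p) for p in [(188,155),(375,250),(305,440)]]
Wo=np.array([onz(s,p,.096) for p in o]);Wi=np.array([onz(s,p,.1) for p in i])
print(Wo.round(4),Wo.mean(0),Wi.round(4),(Wi[0]+Wi[2])/2)
for a,b in [(0,1),(3,2),(0,3),(1,2)]:
    d=Wo[b]-Wo[a];print(np.linalg.norm(d),np.degrees(np.arctan2(d[1],d[0]))%90)
def f(q):
    c,h=q[:2],q[2];r=[]
    for (W,z,hs) in ((o,.096,.012),(i,.1,.010)):
        for k,p in enumerate(W):
            a=h-k*np.pi/2+np.pi*3/4
            r+=list(proj(s,[c[0]+hs*2**.5*np.cos(a),c[1]+hs*2**.5*np.sin(a),z])-p)
    return r
best=min((least_squares(f,[.517,.099,h]) for h in np.arange(-3,3,.4)),key=lambda r:r.cost)
print(best.x,best.cost,np.degrees(best.x[2])%90)
# collar circle z=.070 ellipse check
t=np.array([g(p) for p in [(125,240),(350,38),(582,290),(380,512)]]);print(np.mean([onz(s,p,.07) for p in t],0))
pin=onz(s,(280,4),.0);e=robot.sense();print(e["position"])
goal([.6,.03,.2],-74)
```

```text
[[0.5094 0.115  0.096 ]
 [0.5321 0.1104 0.096 ]
 [0.5283 0.088  0.096 ]
 [0.5051 0.0928 0.096 ]] [0.51873603 0.10155788 0.096     ] [[0.5124 0.1131 0.1   ]
 [0.5306 0.1093 0.1   ]
 [0.5272 0.0904 0.1   ]] [0.5198073  0.10177072 0.1       ]
0.023130005431246044 78.5502241233201
0.023654699744815495 78.34583203047536
0.022652089175095577 79.00779520203055
0.022746692029676753 80.32742577986907
[ 0.51906185  0.1015785  -0.19661225] 4.182717908429902 78.73494763432399
[0.5192404  0.10205131 0.07      ]
[0.63603535 0.07259046 0.21470791]
t 7.3 pos [0.636  0.0726 0.2147] j [-0.52  0.56  0.5   1.84 -0.35  0.84  0.42] gap 0.0209 F [ 0.5 -1.4 -2.4] T [-0.13  0.    0.02]
lin [ 15.  -31.2 -46.1] ang [-0.0048 -0.0065 -0.0009]
```

Run:
```python
from h import *
goal([.559,-.008,.22],-11.3)
s=np.load("w5.npy",allow_pickle=True).item()
print(onz(s,(280,4.5),.237))
```

```text
t 7.3 pos [0.636  0.0726 0.2147] j [-0.52  0.56  0.5   1.84 -0.35  0.84  0.42] gap 0.0209 F [ 0.5 -1.4 -2.4] T [-0.13  0.    0.02]
lin [ -4.7 -56.7 -96. ] ang [-1.0991 -0.0053 -0.0044]
[0.6062227 0.1752207 0.237    ]
```

Emit:
{"fn": "servo_tool", "kwargs": {
  "linear": [
    [-5,-8,-14],
    [-5,-16,-28],
    [-5,-24,-42],
    [-5,-32,-56],
    [-5,-40,-70],
    [-5,-48,-84],
    [-5,-57,-96],
    [-5,-57,-96],
    [-5,-57,-96]
  ],
  "angular": [
    [-0.157,0,0],
    [-0.314,0,0],
    [-0.471,-0.002,-0.002],
    [-0.628,-0.003,-0.003],
    [-0.785,-0.004,-0.004],
    [-0.942,-0.005,-0.004],
    [-1.099,-0.005,-0.004],
    [-1.099,-0.005,-0.004],
    [-1.099,-0.005,-0.004]
  ],
  "grip": [1,1,1,1,1,1,1,1,1]
}}

```text
time: 8.43
position: [0.5593, -0.0086, 0.2205]
ee_rot: [-1.06, 1.297, 1.06]
force: [-0.4, -0.3, -3.5]
finger_gap: 0.0212
```

Run:
```python
from h import *
s=robot.snapshot("wrist"); cv2.imwrite("pics/w6.png",s["color"]); np.save("w6.npy",s,allow_pickle=True)
p=proj(s,[0.5191,.1016,.1]);print(p)
c0,r0=int(p[0])-40,int(p[1])-35;print(c0,r0)
cv2.imwrite("pics/w6z.png",cv2.resize(s["color"][r0:r0+70,c0:c0+80],None,fx=8,fy=8,interpolation=cv2.INTER_NEAREST))
goal([.559,-.008,.22],-11.3)
```

```text
[411.33558196 130.09995595]
371 95
t 8.475 pos [ 0.5596 -0.0081  0.2204] j [-0.22  0.41  0.21  2.01 -0.12  0.73  1.43] gap 0.0214 F [-0.7  0.1 -2.9] T [-0.01 -0.12  0.02]
lin [ 0.4  0.6 -0. ] ang [-0.002   0.0003  0.0003]
```

View pics/w6.png

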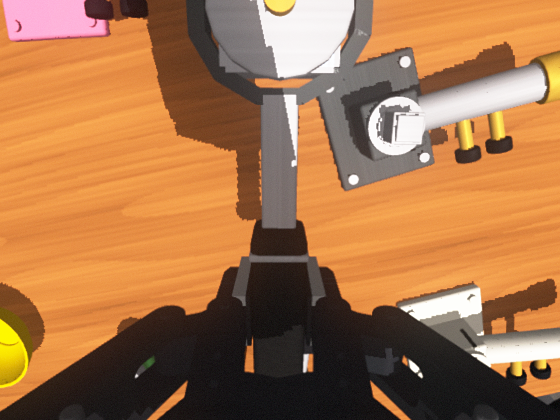

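View pics/w6z.png

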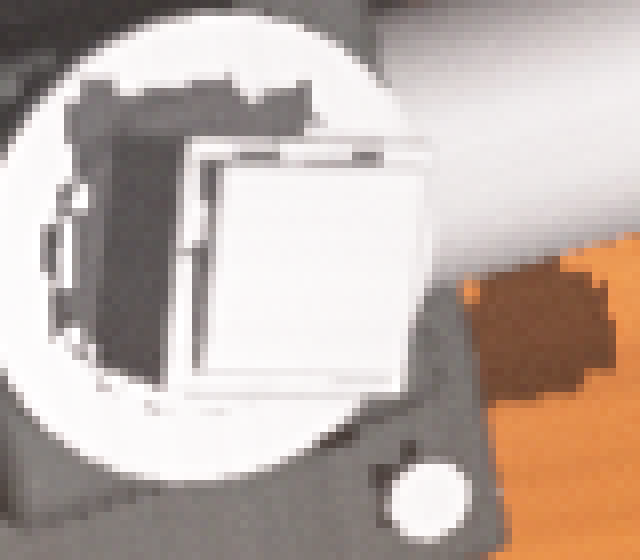

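Run:
```python
from h import *
from scipy.optimize import least_squares
s=np.load("w6.npy",allow_pickle=True).item()
g=lambda p:np.array(p)/8+[371,95]-.44
o=[g(p) for p in [(187,137),(433,139),(408,397),(165,393)]]
i=[g(p) for p in [(215,165),(420,168),(408,375),(195,373)]]
for W,z in((o,.096),(i,.1)):
    P=np.array([onz(s,p,z) for p in W]); print(P.mean(0))
    for a,b in [(0,1),(3,2),(0,3),(1,2)]:
        d=P[b]-P[a];print(np.linalg.norm(d),np.degrees(np.arctan2(d[1],d[0]))%90)
def f(q):
    c,h=q[:2],q[2];r=[]
    for (W,z,hs) in ((o,.096,.012),):
        for k,p in enumerate(W):
            a=h-k*np.pi/2+np.pi*3/4
            r+=list(proj(s,[c[0]+hs*2**.5*np.cos(a),c[1]+hs*2**.5*np.sin(a),z])-p)
    return r
best=min((least_squares(f,[.517,.099,h]) for h in np.arange(-3,3,.4)),key=lambda r:r.cost)
print(best.x,best.cost,np.degrees(best.x[2])%90)
tz=robot.sense()["position"][2]
for z in (.034,.036,.04): print("pin",z,onz(s,(279,4.5),tz-.018+z))
im=s["color"][0:110,180:380]; cv2.imwrite("pics/w6h.png",cv2.resize(im,None,fx=4,fy=4,interpolation=cv2.INTER_CUBIC))
```

```text
[0.51764741 0.10060369 0.096     ]
0.023522795087565666 78.78034137726274
0.023855299799176527 78.07352825366632
0.023844904499921472 78.88439632828873
0.024142038872798727 79.66796948123333
[0.51759676 0.10016992 0.1       ]
0.019372128744743346 78.40465374520882
0.020537493959377085 78.49441071480072
0.019095158360101946 78.45454436907316
0.01909958580205472 81.95263821958517
[0.51764852 0.10060218 1.37544651] 0.18192316250495483 78.80728000438182
pin 0.034 [0.45216977 0.01335477 0.23643955]
pin 0.036 [0.45268331 0.01324701 0.23843955]
pin 0.04 [0.4537104  0.0130315  0.24243955]
```

View pics/w6h.png

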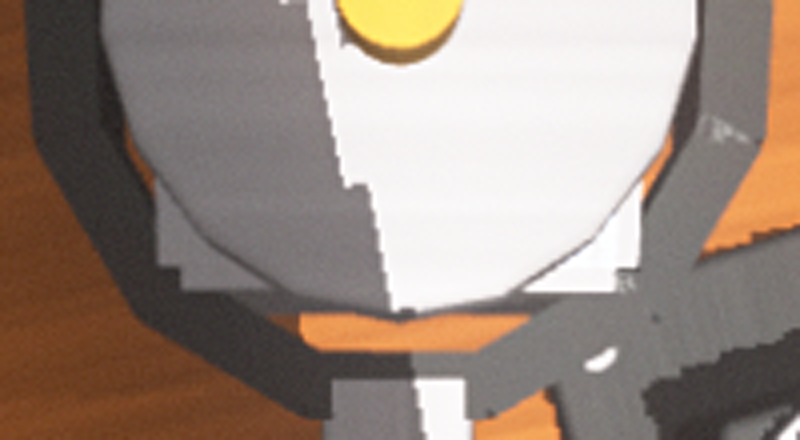

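Run:
```python
from h import *
w1=np.load("w1.npy",allow_pickle=True).item();w6=np.load("w6.npy",allow_pickle=True).item()
im=w1["color"][10:90,235:325]; cv2.imwrite("pics/w1h.png",cv2.resize(im,None,fx=7,fy=7,interpolation=cv2.INTER_NEAREST))
tg=np.array([.5368,-.2065]); t6=np.array([.5596,-.0081])
def loc(P,t,h):
    h=np.radians(h);u=np.array([np.cos(h),np.sin(h)]);d=P[:2]-t
    return (np.array([-d@u, d@np.array([-u[1],u[0]])])*1000).round(2)
for z in (.036,.038,.040,.042):
    print(z,loc(onz(w1,(280,49),z),tg,-73.9),[loc(onz(w6,(280,r),.2204-.0181+z),t6,-11.4) for r in (0,2,4.5)])
```

```text
0.036 [110.99  -0.44] [array([1.1033e+02, 1.0000e-01]), array([1.0977e+02, 1.0000e-01]), array([1.0906e+02, 1.0000e-01])]
0.038 [110.68  -0.45] [array([1.0979e+02, 9.0000e-02]), array([1.0923e+02, 9.0000e-02]), array([1.0854e+02, 9.0000e-02])]
0.04 [110.38  -0.46] [array([1.0924e+02, 8.0000e-02]), array([1.087e+02, 8.000e-02]), array([1.0801e+02, 8.0000e-02])]
0.042 [110.07  -0.46] [array([1.0869e+02, 7.0000e-02]), array([1.0816e+02, 7.0000e-02]), array([1.0749e+02, 7.0000e-02])]
```

View pics/w1h.png

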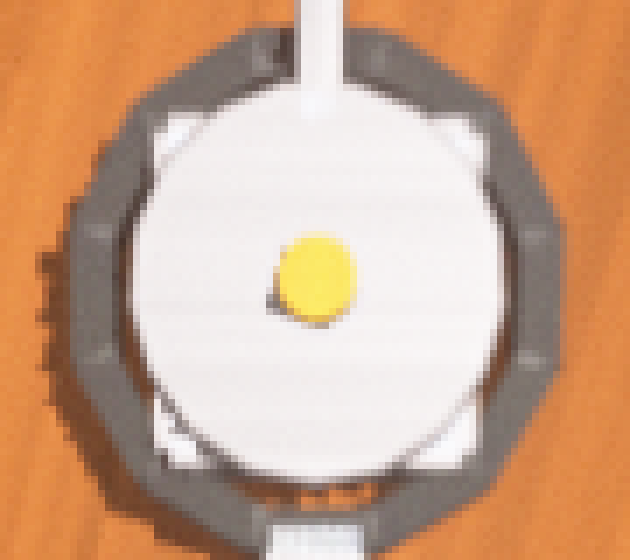

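Run:
```python
from h import *
goal([.6255,.0792,.135],-11.2)
```

```text
t 8.475 pos [ 0.5596 -0.0081  0.2204] j [-0.22  0.41  0.21  2.01 -0.12  0.73  1.43] gap 0.0214 F [-0.7  0.1 -2.9] T [-0.01 -0.12  0.02]
lin [ 85.5 -47.3  98.6] ang [-0.0038  0.0003  0.0003]
```

Emit:
{"fn": "servo_tool", "kwargs": {
  "linear": [
    [0,-20,40],
    [0,-40,80],
    [0,-47,98.6],
    [40,-47.3,98.6],
    [75,-47.3,98.6],
    [85,-47.3,98.6],
    [85,-47.3,98.6]
  ],
  "angular": [
    [-0.004,0,0],
    [-0.004,0,0],
    [-0.004,0,0],
    [-0.004,0,0],
    [-0.004,0,0],
    [-0.004,0,0],
    [-0.004,0,0]
  ],
  "grip": [1,1,1,1,1,1,1]
}}

```text
time: 9.35
position: [0.6253, 0.0791, 0.1352]
ee_rot: [-1.064, 1.296, 1.064]
force: [-0.3, -0.4, -3.1]
finger_gap: 0.0207
```

Run:
```python
from h import *
a=robot.snapshot("scene");b=robot.snapshot("top")
i1=cv2.resize(a["color"][195:285,260:370],None,fx=5,fy=5,interpolation=cv2.INTER_CUBIC)
i2=cv2.resize(b["color"][180:260,180:280],None,fx=5,fy=5,interpolation=cv2.INTER_CUBIC)
cv2.imwrite("pics/s7.png",i1);cv2.imwrite("pics/t7.png",i2)
goal([.6255,.0792,.09],-11.2)
```

```text
t 9.45 pos [0.6267 0.0792 0.1368] j [-0.32  0.61  0.17  1.91 -0.16  0.64  1.33] gap 0.0211 F [-0.4 -0.3 -3.5] T [ 0.   -0.11 -0.  ]
lin [46.8  1.3 -0.3] ang [-0.0002  0.001   0.0027]
```

View pics/s7.png

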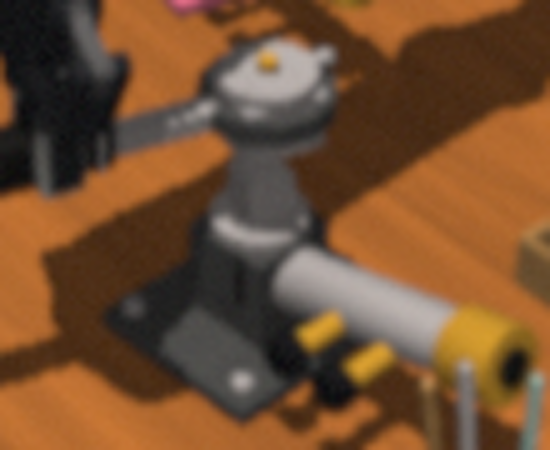

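View pics/t7.png

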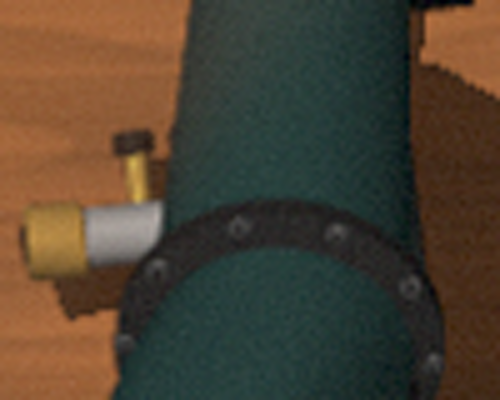

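The socket looks centred over the bolt in the scene view. I'll descend gently.

Emit:
{"fn": "servo_tool", "kwargs": {
  "linear": [
    [8,1,0],
    [16,1,0],
    [20,1,0],
    [24,1,0],
    [28,1,0],
    [28,1,0]
  ],
  "angular": [
    [0,0,0.002],
    [0,0,0.002],
    [0,0,0.002],
    [0,0,0.002],
    [0,0,0.002],
    [0,0,0.002]
  ],
  "grip": [1,1,1,1,1,1]
}}

```text
time: 10.2
position: [0.6257, 0.0794, 0.1085]
ee_rot: [-1.064, 1.294, 1.064]
force: [0.4, -0.8, -2.7]
finger_gap: 0.0209
```

Run:
```python
from h import *
goal([.6255,.0792,.09],-11.2)
```

```text
t 10.2 pos [0.6257 0.0794 0.1085] j [-0.31  0.64  0.16  1.92 -0.17  0.59  1.34] gap 0.0209 F [ 0.4 -0.8 -2.7] T [-0.03 -0.07  0.01]
lin [18.5  0.2 -0.2] ang [-0.0002  0.0008  0.0005]
```

Emit:
{"fn": "servo_tool", "kwargs": {
  "linear": [
    [6,0,0],
    [11,0,0],
    [15,0,0],
    [18,0,0],
    [19.5,0,0],
    [19.5,0,0]
  ],
  "angular": [
    [0,0,0],
    [0,0,0],
    [0,0,0],
    [0,0,0],
    [0,0,0],
    [0,0,0]
  ],
  "grip": [1,1,1,1,1,1]
}}

```text
time: 10.95
position: [0.626, 0.0793, 0.09]
ee_rot: [-1.063, 1.294, 1.064]
force: [-0.2, -0.3, 5.0]
finger_gap: 0.0213
```

Run:
```python
from h import *
goal([.6255,.0792,.09],-11.2)
a=robot.snapshot("scene");w=robot.snapshot("wrist");
cv2.imwrite("pics/s8.png",cv2.resize(a["color"][195:285,260:370],None,fx=5,fy=5,interpolation=cv2.INTER_CUBIC));cv2.imwrite("pics/w8.png",w["color"])
```

```text
t 10.95 pos [0.626  0.0793 0.09  ] j [-0.3   0.67  0.15  1.93 -0.18  0.56  1.34] gap 0.0213 F [-0.2 -0.3  5. ] T [0.06 0.62 0.06]
lin [-0.   0.5 -0.2] ang [-0.0003  0.0011  0.0003]
```

View pics/s8.png

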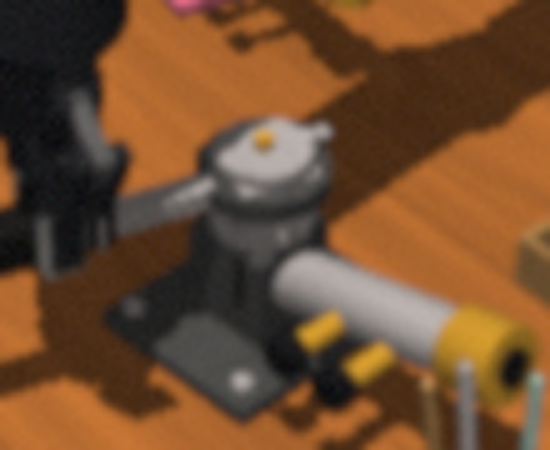

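View pics/w8.png

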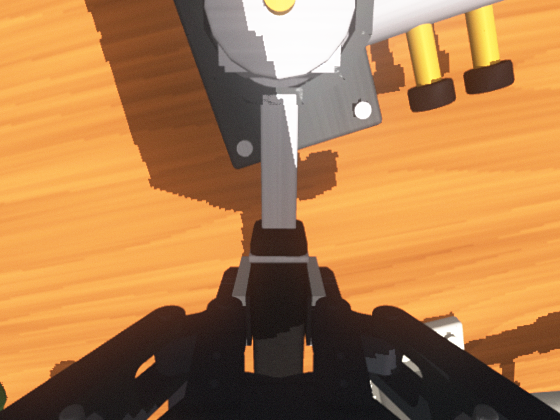

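The socket is seated: mouth ≈0.072 with 5 N contact. I'll start turning clockwise about the bolt.

Emit:
{"fn": "servo_tool", "kwargs": {
  "linear": [
    [0,0,-2.2],
    [0,0.1,-4.4],
    [0,0.2,-6.6],
    [0,0.35,-8.8],
    [0,0.55,-11],
    [0,0.8,-13.2]
  ],
  "angular": [
    [0.02,0,0],
    [0.04,0,0],
    [0.06,0,0],
    [0.08,0,0],
    [0.1,0,0],
    [0.12,0,0]
  ],
  "grip": [1,1,1,1,1,1]
}}

```text
time: 11.8
position: [0.6234, 0.0665, 0.0903]
ee_rot: [-0.973, 1.34, 0.972]
force: [1.2, 0.9, 5.3]
finger_gap: 0.0208
```

```bash
cat >> h.py <<'E'
B=np.array([.5178,.1006])
def tq(i=None):
    s=robot.sense(); M=R.from_rotvec(s["ee_rot"]).as_matrix(); r=s["position"][:2]-B; F=s["force"]
    hy=np.degrees(np.arctan2(-M[1,1],-M[0,1]))
    print("t",s["time"],"tool handle yaw",hy.round(2),"pos az",np.degrees(np.arctan2(r[1],r[0])).round(2),"rad",np.linalg.norm(r).round(4),"z",s["position"][2].round(4),"F",F.round(1),"M",s["ft_torque"].round(2),"tilt",M[:,0].round(3))
    u=r/np.linalg.norm(r); print("tangential",(-F[0]*u[1]+F[1]*u[0]).round(2),"radial",(F[:2]@u).round(2),"torque(cw>0)",(r[0]*F[1]-r[1]*F[0]).round(3),"+Mz",s["ft_torque"][2].round(3))
    if i:
        w=robot.snapshot("wrist"); cv2.imwrite(f"pics/w{i}.png",w["color"])
        cv2.imwrite(f"pics/w{i}h.png",cv2.resize(w["color"][0:110,180:380],None,fx=4,fy=4,interpolation=cv2.INTER_CUBIC))
E
python3 - <<'E'
from h import *
tq("9")
E
```

```text
t 11.8 tool handle yaw -18.16 pos az -17.9 rad 0.111 z 0.0903 F [1.2 0.9 5.3] M [0.37 0.18 0.12] tilt [ 0.002  0.001 -1.   ]
tangential 1.28 radial 0.88 torque(cw>0) 0.142 +Mz 0.12
```

View pics/w9h.png

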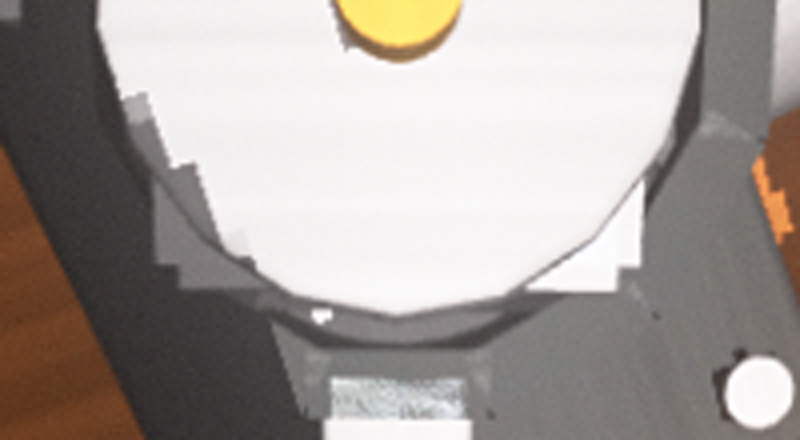

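Emit:
{"fn": "servo_tool", "kwargs": {
  "linear": [
    [0,0,-2.2],
    [0,0.1,-4.4],
    [0,0.2,-6.6],
    [0,0.35,-8.8]
  ],
  "angular": [
    [0.02,0,0],
    [0.04,0,0],
    [0.06,0,0],
    [0.08,0,0]
  ],
  "grip": [1,1,1,1]
}}

```text
time: 12.35
position: [0.6202, 0.058, 0.0902]
ee_rot: [-0.91, 1.369, 0.91]
force: [1.2, 0.9, 4.7]
finger_gap: 0.0212
```

Run:
```python
from h import *
tq()
```

```text
t 12.35 tool handle yaw -22.89 pos az -22.56 rad 0.1109 z 0.0902 F [1.2 0.9 4.7] M [0.51 0.22 0.08] tilt [ 0.002  0.001 -1.   ]
tangential 1.29 radial 0.73 torque(cw>0) 0.143 +Mz 0.076
```

Emit:
{"fn": "servo_tool", "kwargs": {
  "linear": [
    [0,0,-2.2],
    [0,0.1,-4.4],
    [0,0.2,-6.6]
  ],
  "angular": [
    [0.02,0,0],
    [0.04,0,0],
    [0.06,0,0]
  ],
  "grip": [1,1,1]
}}

```text
time: 12.72
position: [0.6174, 0.0519, 0.0902]
ee_rot: [-0.863, 1.39, 0.863]
force: [0.9, 1.4, 3.7]
finger_gap: 0.0211
```

Run:
```python
from h import *
tq()
```

```text
t 12.725 tool handle yaw -26.41 pos az -26.04 rad 0.1109 z 0.0902 F [0.9 1.4 3.7] M [0.52 0.18 0.06] tilt [ 0.002  0.001 -1.   ]
tangential 1.64 radial 0.22 torque(cw>0) 0.182 +Mz 0.056
```

Emit:
{"fn": "servo_tool", "kwargs": {
  "linear": [
    [0,0,-2.2],
    [0,0.1,-4.4],
    [0,0.2,-6.6]
  ],
  "angular": [
    [0.02,0,0],
    [0.04,0,0],
    [0.06,0,0]
  ],
  "grip": [1,1,1]
}}

```text
time: 13.1
position: [0.6142, 0.046, 0.0902]
ee_rot: [-0.816, 1.409, 0.816]
force: [2.5, 0.8, 4.2]
finger_gap: 0.0211
```

Run:
```python
from h import *
tq()
```

```text
t 13.1 tool handle yaw -29.92 pos az -29.52 rad 0.1108 z 0.0902 F [2.5 0.8 4.2] M [0.53 0.16 0.12] tilt [ 0.002  0.001 -1.   ]
tangential 1.98 radial 1.8 torque(cw>0) 0.219 +Mz 0.119
```

Emit:
{"fn": "servo_tool", "kwargs": {
  "linear": [
    [0,0,-2.2],
    [0,0.1,-4.4],
    [0,0.2,-6.6]
  ],
  "angular": [
    [0.02,0,0],
    [0.04,0,0],
    [0.06,0,0]
  ],
  "grip": [1,1,1]
}}

```text
time: 13.48
position: [0.6107, 0.0403, 0.0902]
ee_rot: [-0.769, 1.427, 0.769]
force: [1.7, 1.5, 4.2]
finger_gap: 0.021
```

Run:
```python
from h import *
tq("10")
```

```text
t 13.475 tool handle yaw -33.44 pos az -33.0 rad 0.1107 z 0.0902 F [1.7 1.5 4.2] M [0.66 0.15 0.07] tilt [ 0.002  0.001 -1.   ]
tangential 2.14 radial 0.59 torque(cw>0) 0.237 +Mz 0.066
```

View pics/w10h.png

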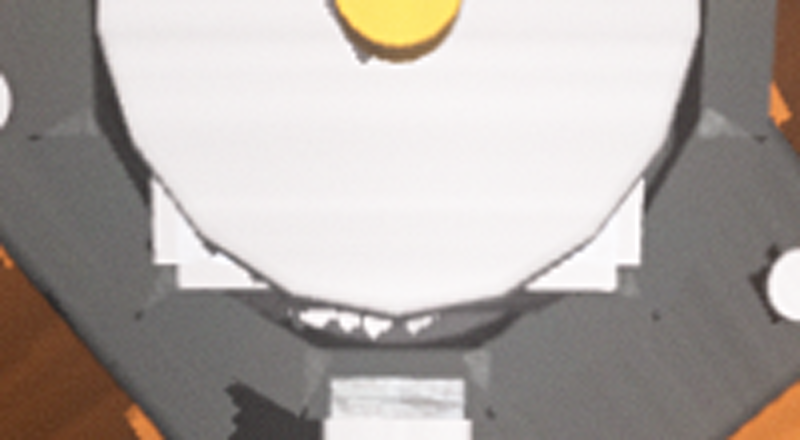

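Emit:
{"fn": "servo_tool", "kwargs": {
  "linear": [
    [0,0,-2.2],
    [0,0.1,-4.4],
    [0,0.2,-6.6]
  ],
  "angular": [
    [0.02,0,0],
    [0.04,0,0],
    [0.06,0,0]
  ],
  "grip": [1,1,1]
}}

```text
time: 13.9
position: [0.6068, 0.0348, 0.0902]
ee_rot: [-0.721, 1.444, 0.722]
force: [1.1, 0.9, 4.2]
finger_gap: 0.0211
```

Run:
```python
from h import *
tq()
```

```text
t 13.9 tool handle yaw -37.01 pos az -36.48 rad 0.1107 z 0.0902 F [1.1 0.9 4.2] M [0.69 0.06 0.11] tilt [ 0.003  0.002 -1.   ]
tangential 1.36 radial 0.33 torque(cw>0) 0.15 +Mz 0.107
```

Emit:
{"fn": "servo_tool", "kwargs": {
  "linear": [
    [0,0,-2.2],
    [0,0.1,-4.4],
    [0,0.2,-6.6]
  ],
  "angular": [
    [0.02,0,0],
    [0.04,0,0],
    [0.06,0,0]
  ],
  "grip": [1,1,1]
}}

```text
time: 14.28
position: [0.6026, 0.0296, 0.0902]
ee_rot: [-0.674, 1.46, 0.674]
force: [1.3, 2.3, 3.8]
finger_gap: 0.0209
```

Run:
```python
from h import *
tq()
```

```text
t 14.275 tool handle yaw -40.52 pos az -39.96 rad 0.1106 z 0.0902 F [1.3 2.3 3.8] M [0.79 0.13 0.24] tilt [ 0.003  0.002 -1.   ]
tangential 2.56 radial -0.46 torque(cw>0) 0.283 +Mz 0.238
```

Emit:
{"fn": "servo_tool", "kwargs": {
  "linear": [
    [0,0,-1.6],
    [0,0,-3.3],
    [0,0,-3.3]
  ],
  "angular": [
    [0.015,0,0],
    [0.03,0,0],
    [0.03,0,0]
  ],
  "grip": [1,1,1]
}}

```text
time: 14.65
position: [0.6004, 0.027, 0.0902]
ee_rot: [-0.65, 1.468, 0.651]
force: [2.1, 1.5, 4.4]
finger_gap: 0.0208
```

Run:
```python
from h import *
tq("11")
```

```text
t 14.65 tool handle yaw -42.26 pos az -41.71 rad 0.1106 z 0.0902 F [2.1 1.5 4.4] M [0.75 0.12 0.13] tilt [ 0.003  0.002 -1.   ]
tangential 2.53 radial 0.56 torque(cw>0) 0.28 +Mz 0.129
```

View pics/w11h.png

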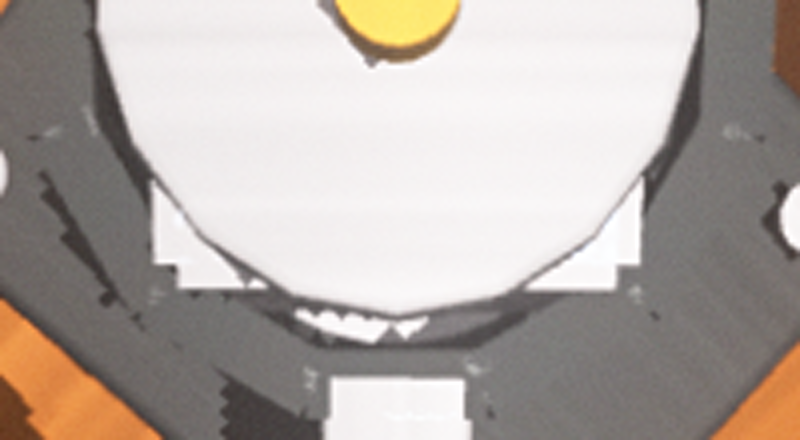

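Emit:
{"fn": "servo_tool", "kwargs": {
  "linear": [
    [0,0,-2.2],
    [0,0.1,-4.4],
    [0,0.1,-4.4]
  ],
  "angular": [
    [0.02,0,0],
    [0.04,0,0],
    [0.04,0,0]
  ],
  "grip": [1,1,1]
}}

```text
time: 15.08
position: [0.5973, 0.0238, 0.0902]
ee_rot: [-0.619, 1.477, 0.62]
force: [1.3, 1.8, 4.5]
finger_gap: 0.021
```

Run:
```python
from h import *
tq()
```

```text
t 15.075 tool handle yaw -44.57 pos az -44.01 rad 0.1105 z 0.0902 F [1.3 1.8 4.5] M [0.79 0.   0.15] tilt [ 0.003  0.002 -1.   ]
tangential 2.17 radial -0.28 torque(cw>0) 0.24 +Mz 0.147
```

Emit:
{"fn": "servo_tool", "kwargs": {
  "linear": [
    [0,0,-2.2],
    [0,0.1,-4.4],
    [0,0.1,-4.4]
  ],
  "angular": [
    [0.02,0,0],
    [0.04,0,0],
    [0.04,0,0]
  ],
  "grip": [1,1,1]
}}

```text
time: 15.45
position: [0.5941, 0.0207, 0.0902]
ee_rot: [-0.587, 1.486, 0.588]
force: [0.9, 1.6, 4.3]
finger_gap: 0.0212
```

Run:
```python
from h import *
tq()
```

```text
t 15.45 tool handle yaw -46.91 pos az -46.34 rad 0.1105 z 0.0902 F [0.9 1.6 4.3] M [0.83 0.06 0.15] tilt [ 0.003  0.002 -1.   ]
tangential 1.75 radial -0.54 torque(cw>0) 0.193 +Mz 0.149
```

Emit:
{"fn": "servo_tool", "kwargs": {
  "linear": [
    [0,0,-2.2],
    [0,0.1,-4.4],
    [0,0.1,-4.4]
  ],
  "angular": [
    [0.02,0,0],
    [0.04,0,0],
    [0.04,0,0]
  ],
  "grip": [1,1,1]
}}

```text
time: 15.82
position: [0.5907, 0.0177, 0.0902]
ee_rot: [-0.556, 1.495, 0.557]
force: [2.0, 0.7, 3.4]
finger_gap: 0.021
```

Run:
```python
from h import *
tq()
```

```text
t 15.825 tool handle yaw -49.24 pos az -48.68 rad 0.1104 z 0.0902 F [2.  0.7 3.4] M [0.84 0.01 0.05] tilt [ 0.003  0.002 -1.   ]
tangential 1.97 radial 0.79 torque(cw>0) 0.217 +Mz 0.055
```

Emit:
{"fn": "servo_tool", "kwargs": {
  "linear": [
    [0,0,-2.2],
    [0,0.1,-4.4],
    [0,0.1,-4.4]
  ],
  "angular": [
    [0.02,0,0],
    [0.04,0,0],
    [0.04,0,0]
  ],
  "grip": [1,1,1]
}}

```text
time: 16.2
position: [0.5873, 0.0149, 0.0902]
ee_rot: [-0.524, 1.503, 0.525]
force: [1.6, 1.1, 3.5]
finger_gap: 0.0211
```

Run:
```python
from h import *
tq("12")
```

```text
t 16.2 tool handle yaw -51.57 pos az -50.98 rad 0.1104 z 0.0902 F [1.6 1.1 3.5] M [ 0.89 -0.12  0.05] tilt [ 0.003  0.002 -1.   ]
tangential 1.94 radial 0.2 torque(cw>0) 0.214 +Mz 0.05
```

View pics/w12h.png

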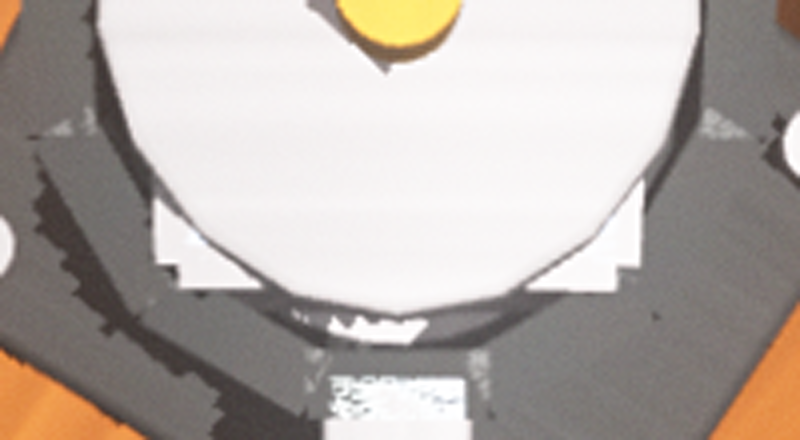

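Emit:
{"fn": "servo_tool", "kwargs": {
  "linear": [
    [0,0,-2.2],
    [0,0.1,-4.4],
    [0,0.1,-4.4]
  ],
  "angular": [
    [0.02,0,0],
    [0.04,0,0],
    [0.04,0,0]
  ],
  "grip": [1,1,1]
}}

```text
time: 16.62
position: [0.5838, 0.0122, 0.0902]
ee_rot: [-0.493, 1.51, 0.494]
force: [1.9, 2.9, 3.0]
finger_gap: 0.0214
```

Run:
```python
from h import *
tq()
```

```text
t 16.625 tool handle yaw -53.87 pos az -53.28 rad 0.1103 z 0.0902 F [1.9 2.9 3. ] M [ 0.89 -0.15  0.07] tilt [ 0.003  0.002 -1.   ]
tangential 3.23 radial -1.19 torque(cw>0) 0.357 +Mz 0.072
```

Emit:
{"fn": "servo_tool", "kwargs": {
  "linear": [
    [0,0,-1.6],
    [0,0,-3.3],
    [0,0,-3.3]
  ],
  "angular": [
    [0.015,0,0],
    [0.03,0,0],
    [0.03,0,0]
  ],
  "grip": [1,1,1]
}}

```text
time: 17.0
position: [0.5811, 0.0103, 0.0902]
ee_rot: [-0.469, 1.516, 0.471]
force: [1.4, 1.9, 2.7]
finger_gap: 0.0211
```

Run:
```python
from h import *
tq()
```

```text
t 17.0 tool handle yaw -55.61 pos az -54.99 rad 0.1103 z 0.0902 F [1.4 1.9 2.7] M [ 0.93 -0.21  0.07] tilt [ 0.003  0.002 -1.   ]
tangential 2.22 radial -0.79 torque(cw>0) 0.245 +Mz 0.072
```

Emit:
{"fn": "servo_tool", "kwargs": {
  "linear": [
    [0,0,-1.6],
    [0,0,-3.3],
    [0,0,-3.3]
  ],
  "angular": [
    [0.015,0,0],
    [0.03,0,0],
    [0.03,0,0]
  ],
  "grip": [1,1,1]
}}

```text
time: 17.38
position: [0.5782, 0.0084, 0.0901]
ee_rot: [-0.445, 1.521, 0.447]
force: [2.3, 2.3, 3.4]
finger_gap: 0.0208
```

Run:
```python
from h import *
tq()
```

```text
t 17.375 tool handle yaw -57.36 pos az -56.74 rad 0.1102 z 0.0901 F [2.3 2.3 3.4] M [ 0.95 -0.2   0.06] tilt [ 0.003  0.002 -1.   ]
tangential 3.21 radial -0.64 torque(cw>0) 0.353 +Mz 0.061
```

Emit:
{"fn": "servo_tool", "kwargs": {
  "linear": [
    [0,0,-1.6],
    [0,0,-3.3],
    [0,0,-3.3]
  ],
  "angular": [
    [0.015,0,0],
    [0.03,0,0],
    [0.03,0,0]
  ],
  "grip": [1,1,1]
}}

```text
time: 17.75
position: [0.5755, 0.0067, 0.0902]
ee_rot: [-0.422, 1.526, 0.424]
force: [2.1, 2.9, 3.8]
finger_gap: 0.0212
```

Run:
```python
from h import *
tq("13")
```

```text
t 17.75 tool handle yaw -59.08 pos az -58.44 rad 0.1102 z 0.0902 F [2.1 2.9 3.8] M [ 0.97 -0.25  0.08] tilt [ 0.003  0.002 -1.   ]
tangential 3.27 radial -1.36 torque(cw>0) 0.36 +Mz 0.081
```

View pics/w13.png

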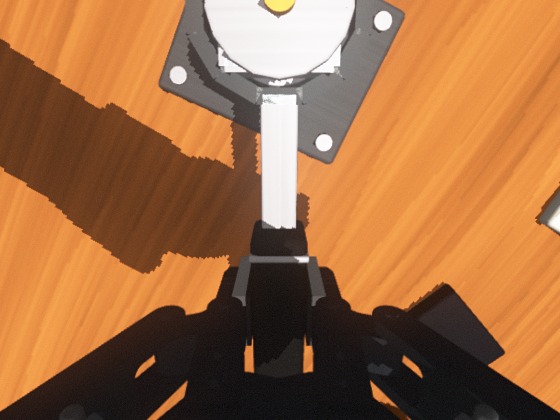

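Emit:
{"fn": "servo_tool", "kwargs": {
  "linear": [
    [0,0,-1.6],
    [0,0,-3.3],
    [0,0,-3.3]
  ],
  "angular": [
    [0.015,0,0],
    [0.03,0,0],
    [0.03,0,0]
  ],
  "grip": [1,1,1]
}}

```text
time: 18.18
position: [0.5728, 0.0052, 0.0902]
ee_rot: [-0.399, 1.53, 0.401]
force: [2.0, 3.1, 2.4]
finger_gap: 0.0213
```

Run:
```python
from h import *
tq()
```

```text
t 18.175 tool handle yaw -60.77 pos az -60.05 rad 0.1101 z 0.0902 F [2.  3.1 2.4] M [ 0.98 -0.38  0.25] tilt [ 0.003  0.002 -1.   ]
tangential 3.31 radial -1.7 torque(cw>0) 0.364 +Mz 0.249
```

Emit:
{"fn": "servo_tool", "kwargs": {
  "linear": [
    [0,0,-1.1],
    [0,0,-2.2],
    [0,0,-2.2]
  ],
  "angular": [
    [0.01,0,0],
    [0.02,0,0],
    [0.02,0,0]
  ],
  "grip": [1,1,1]
}}

```text
time: 18.55
position: [0.571, 0.0042, 0.0902]
ee_rot: [-0.383, 1.532, 0.385]
force: [2.9, 3.6, 2.5]
finger_gap: 0.021
```

Run:
```python
from h import *
tq("14")
```

```text
t 18.55 tool handle yaw -61.9 pos az -61.12 rad 0.1101 z 0.0902 F [2.9 3.6 2.5] M [ 1.06 -0.38  0.41] tilt [ 0.004  0.002 -1.   ]
tangential 4.28 radial -1.79 torque(cw>0) 0.472 +Mz 0.406
```

View pics/w14h.png

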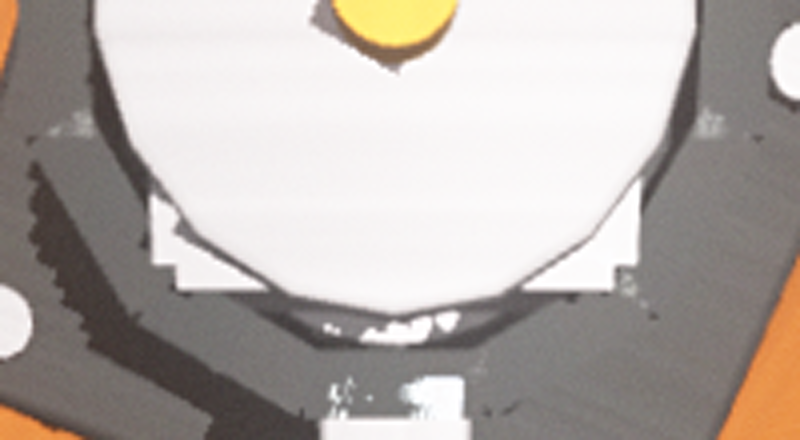

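Jaws met (torque ≈0.85). I'll take small steps into the give, watching the head against the handle.

Emit:
{"fn": "servo_tool", "kwargs": {
  "linear": [
    [0,0,-1.1],
    [0,0,-2.2],
    [0,0,-2.2]
  ],
  "angular": [
    [0.01,0,0],
    [0.02,0,0],
    [0.02,0,0]
  ],
  "grip": [1,1,1]
}}

```text
time: 18.98
position: [0.5691, 0.0032, 0.0902]
ee_rot: [-0.368, 1.535, 0.369]
force: [3.1, 3.6, 2.9]
finger_gap: 0.0208
```

Run:
```python
from h import *
tq("15")
```

```text
t 18.975 tool handle yaw -63.05 pos az -62.24 rad 0.1101 z 0.0902 F [3.1 3.6 2.9] M [ 1.11 -0.45  0.38] tilt [ 0.004  0.002 -1.   ]
tangential 4.42 radial -1.76 torque(cw>0) 0.486 +Mz 0.382
```

View pics/w15h.png

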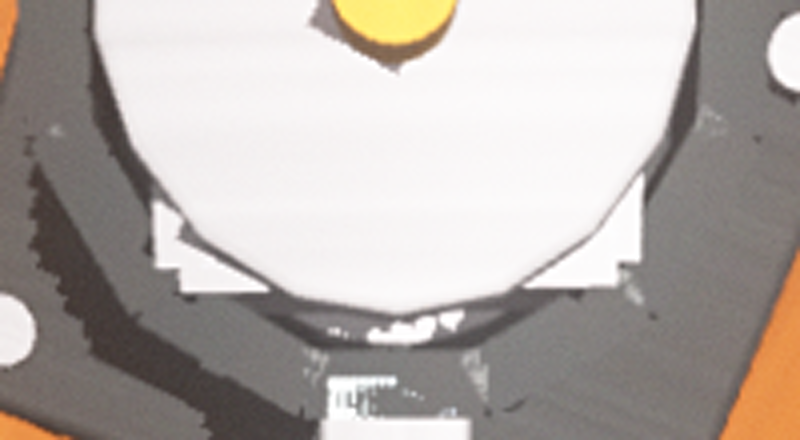

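Emit:
{"fn": "servo_tool", "kwargs": {
  "linear": [
    [0,0,-1.1],
    [0,0,-2.2],
    [0,0,-2.2]
  ],
  "angular": [
    [0.01,0,0],
    [0.02,0,0],
    [0.02,0,0]
  ],
  "grip": [1,1,1]
}}

```text
time: 19.4
position: [0.5671, 0.0023, 0.0902]
ee_rot: [-0.352, 1.538, 0.354]
force: [3.7, 3.3, 2.5]
finger_gap: 0.0212
```

Run:
```python
from h import *
tq("16")
```

```text
t 19.4 tool handle yaw -64.2 pos az -63.38 rad 0.11 z 0.0902 F [3.7 3.3 2.5] M [ 1.14 -0.49  0.32] tilt [ 0.004  0.002 -1.   ]
tangential 4.82 radial -1.28 torque(cw>0) 0.531 +Mz 0.317
```

Emit:
{"fn": "servo_tool", "kwargs": {
  "linear": [
    [0,0,-1.1],
    [0,0,-2.2],
    [0,0,-2.2]
  ],
  "angular": [
    [0.01,0,0],
    [0.02,0,0],
    [0.02,0,0]
  ],
  "grip": [1,1,1]
}}

```text
time: 19.82
position: [0.5651, 0.0013, 0.0902]
ee_rot: [-0.336, 1.54, 0.338]
force: [4.2, 3.4, 4.4]
finger_gap: 0.021
```

Run:
```python
from h import *
tq("17")
```

```text
t 19.825 tool handle yaw -65.35 pos az -64.54 rad 0.11 z 0.0902 F [4.2 3.4 4.4] M [ 1.16 -0.45  0.36] tilt [ 0.004  0.002 -1.   ]
tangential 5.24 radial -1.31 torque(cw>0) 0.577 +Mz 0.357
```

View pics/w17h.png

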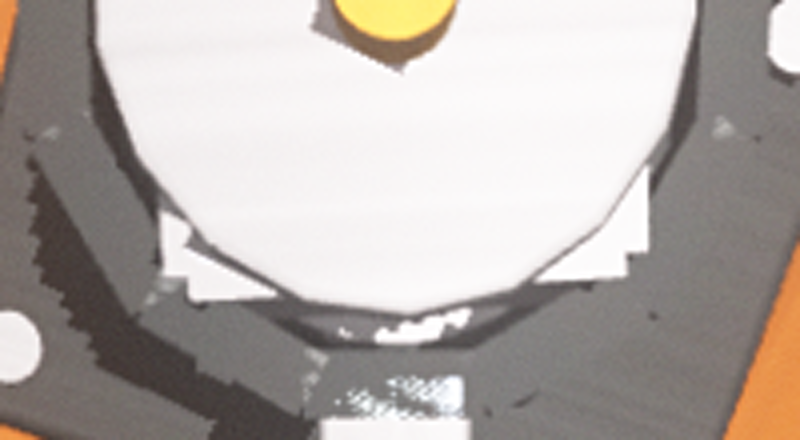

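Emit:
{"fn": "servo_tool", "kwargs": {
  "linear": [
    [0,0,-1.1],
    [0,0,-2.2],
    [0,0,-2.2]
  ],
  "angular": [
    [0.01,0,0],
    [0.02,0,0],
    [0.02,0,0]
  ],
  "grip": [1,1,1]
}}

```text
time: 20.25
position: [0.5631, 0.0004, 0.0902]
ee_rot: [-0.321, 1.543, 0.323]
force: [3.2, 3.5, 3.2]
finger_gap: 0.021
```

Run:
```python
from h import *
tq("18")
```

```text
t 20.25 tool handle yaw -66.49 pos az -65.67 rad 0.11 z 0.0902 F [3.2 3.5 3.2] M [ 1.12 -0.47  0.34] tilt [ 0.004  0.002 -1.   ]
tangential 4.33 radial -1.91 torque(cw>0) 0.477 +Mz 0.341
```

View pics/w18h.png

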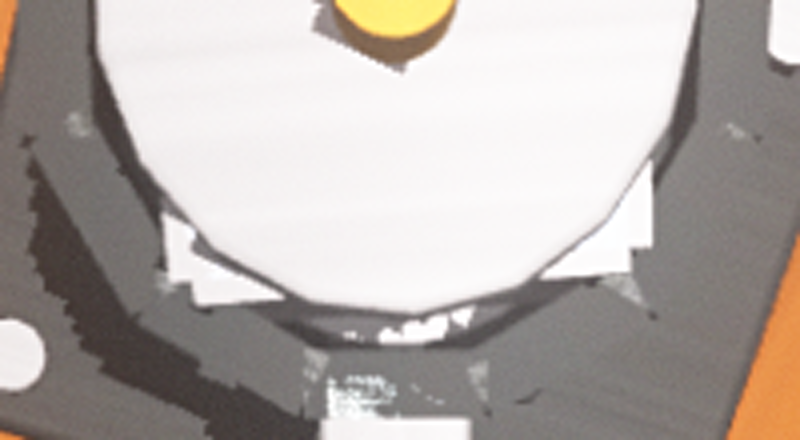

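Emit:
{"fn": "servo_tool", "kwargs": {
  "linear": [
    [0,0,-0.9],
    [0,0,-1.8],
    [0,0,-1.8]
  ],
  "angular": [
    [0.008,0,0],
    [0.016,0,0],
    [0.016,0,0]
  ],
  "grip": [1,1,1]
}}

```text
time: 20.68
position: [0.5615, -0.0003, 0.0902]
ee_rot: [-0.308, 1.544, 0.31]
force: [3.8, 3.1, 3.1]
finger_gap: 0.0211
```

Run:
```python
from h import *
tq("19")
```

```text
t 20.675 tool handle yaw -67.4 pos az -66.57 rad 0.1099 z 0.0902 F [3.8 3.1 3.1] M [ 1.21 -0.54  0.33] tilt [ 0.004  0.002 -1.   ]
tangential 4.67 radial -1.34 torque(cw>0) 0.514 +Mz 0.33
```

View pics/w19h.png

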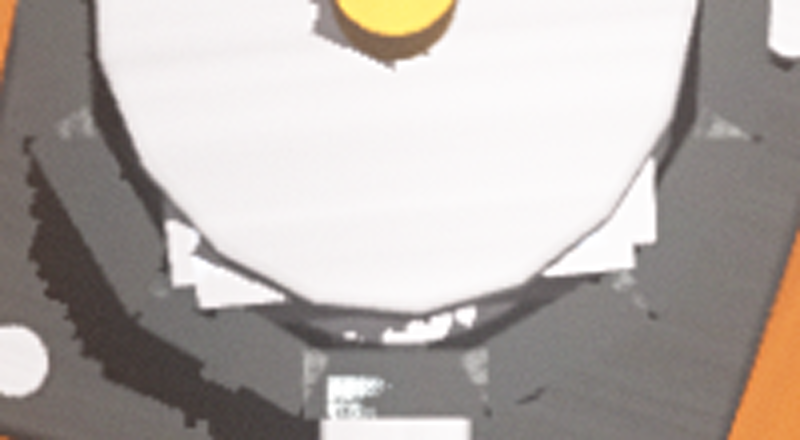

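Emit:
{"fn": "servo_tool", "kwargs": {
  "linear": [
    [0,0,-0.9],
    [0,0,-0.9]
  ],
  "angular": [
    [0.008,0,0],
    [0.008,0,0]
  ],
  "grip": [1,1]
}}

```text
time: 20.98
position: [0.5607, -0.0006, 0.0902]
ee_rot: [-0.302, 1.545, 0.304]
force: [3.3, 4.6, 2.3]
finger_gap: 0.0211
```

Run:
```python
from h import *
tq("20")
im=cv2.imread("pics/w20.png"); b=cv2.imread("pics/w13.png")
# feature-track rotation of head relative to handle-fixed image
for n in ("w13","w20"):
    i=cv2.imread(f"pics/{n}.png")[40:80,205:355]; cv2.imwrite(f"pics/{n}l.png",cv2.resize(i,None,fx=5,fy=5,interpolation=cv2.INTER_NEAREST))
a=cv2.imread("pics/w13l.png");c=cv2.imread("pics/w20l.png");cv2.imwrite("pics/cmp.png",np.vstack([a,c]))
```

```text
t 20.975 tool handle yaw -67.86 pos az -67.01 rad 0.1099 z 0.0902 F [3.3 4.6 2.3] M [ 1.2  -0.54  0.4 ] tilt [ 0.004  0.002 -1.   ]
tangential 4.87 radial -2.98 torque(cw>0) 0.535 +Mz 0.403
```

View pics/cmp.png

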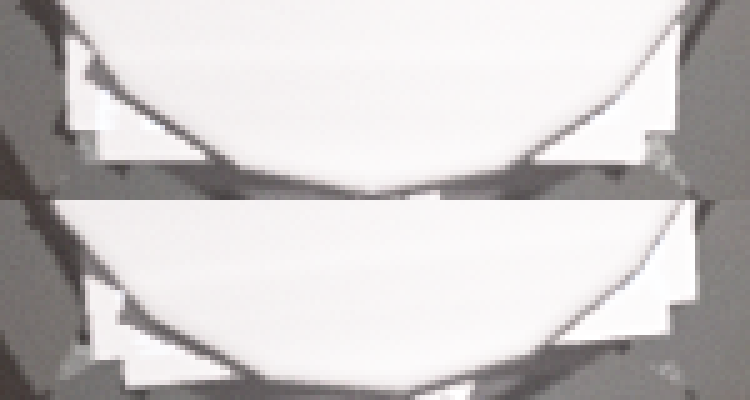

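The lug line tilted 0.10 rad against the handle, the pin is up, and torque sits on the ~0.9 N·m plateau. That is a distinct give, short of the hard stop. I'll unload backwards within the spring and play, then release.

Emit:
{"fn": "servo_tool", "kwargs": {
  "linear": [
    [0,0,3.3],
    [0,0.2,6.6],
    [0,0.45,9.9],
    [0,0.8,13.2],
    [0,1.2,16.4],
    [0,1.2,16.4]
  ],
  "angular": [
    [-0.03,0,0],
    [-0.06,0,0],
    [-0.09,0,0],
    [-0.12,0,0],
    [-0.15,0,0],
    [-0.15,0,0]
  ],
  "grip": [1,1,1,1,1,1]
}}

```text
time: 21.78
position: [0.575, 0.0064, 0.0901]
ee_rot: [-0.418, 1.526, 0.421]
force: [1.8, 2.1, 3.6]
finger_gap: 0.0212
```

Run:
```python
from h import *
tq("21")
```

```text
t 21.775 tool handle yaw -59.31 pos az -58.72 rad 0.1102 z 0.0901 F [1.8 2.1 3.6] M [ 1.04 -0.14 -0.01] tilt [ 0.003  0.002 -1.   ]
tangential 2.68 radial -0.86 torque(cw>0) 0.295 +Mz -0.014
```

View pics/w21h.png

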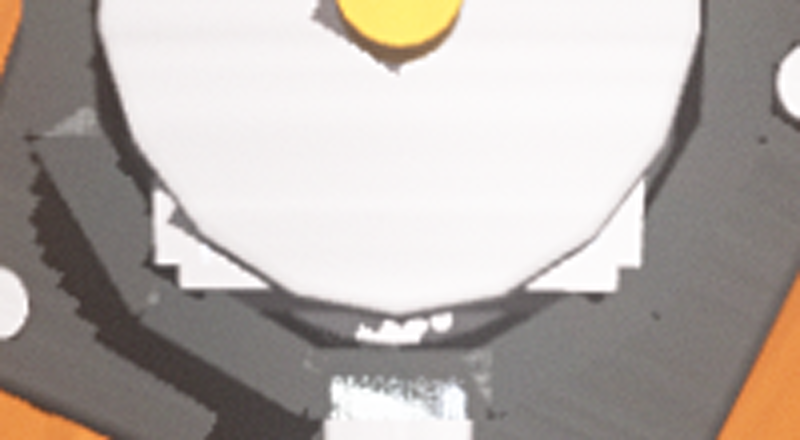

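Emit:
{"fn": "servo_tool", "kwargs": {
  "linear": [
    [0,0,0],
    [0,0,0],
    [0,0,0],
    [0,0,0],
    [0,0,0],
    [0,0,0]
  ],
  "angular": [
    [0,0,0],
    [0,0,0],
    [0,0,0],
    [0,0,0],
    [0,0,0],
    [0,0,0]
  ],
  "grip": [-1,-1,-1,-1,-1,-1]
}}

```text
time: 22.58
position: [0.575, 0.0064, 0.0902]
ee_rot: [-0.418, 1.526, 0.42]
force: [0.6, -0.3, 0.4]
finger_gap: 0.0854
```

Run:
```python
from h import *
tq("22")
```

```text
t 22.575 tool handle yaw -59.33 pos az -58.77 rad 0.1102 z 0.0902 F [ 0.6 -0.3  0.4] M [ 0.01 -0.01 -0.01] tilt [ 0.003  0.002 -1.   ]
tangential 0.36 radial 0.53 torque(cw>0) 0.04 +Mz -0.013
```

View pics/w22.png

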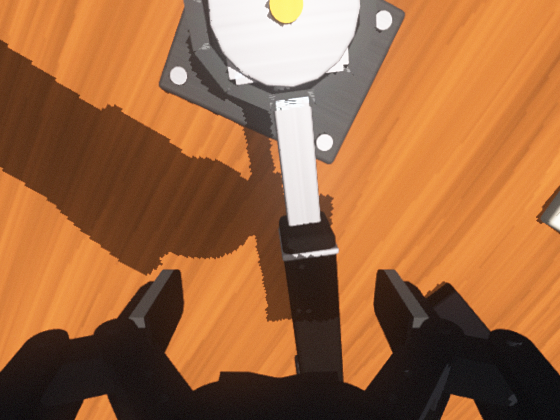

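The wrench is released, stands between the open fingers clear of both, and sprang back a little further. Retreating straight up now.

Emit:
{"fn": "servo_tool", "kwargs": {
  "linear": [
    [-20,0,0],
    [-50,0,0],
    [-90,0,0],
    [-130,0,0],
    [-160,0,0],
    [-160,-20,0],
    [-160,-40,0],
    [-160,-40,0]
  ],
  "angular": [
    [0,0,0],
    [0,0,0],
    [0,0,0],
    [0,0,0],
    [0,0,0],
    [0,0,0],
    [0,0,0],
    [0,0,0]
  ],
  "grip": [-1,-1,-1,-1,-1,-1,-1,-1]
}}

```text
time: 23.62
position: [0.595, -0.0312, 0.2491]
ee_rot: [-0.416, 1.529, 0.416]
force: [-0.1, 1.0, -0.3]
finger_gap: 0.0855
```

Run:
```python
from h import *
tq("23")
a=robot.snapshot("scene"); cv2.imwrite("pics/s23.png",cv2.resize(a["color"][185:295,220:370],None,fx=5,fy=5,interpolation=cv2.INTER_CUBIC))
```

```text
t 23.625 tool handle yaw -59.57 pos az -59.66 rad 0.1528 z 0.2491 F [-0.1  1.  -0.3] M [ 0.03 -0.01 -0.  ] tilt [ 0.002  0.    -1.   ]
tangential 0.43 radial -0.96 torque(cw>0) 0.065 +Mz -0.004
```

View pics/w23.png

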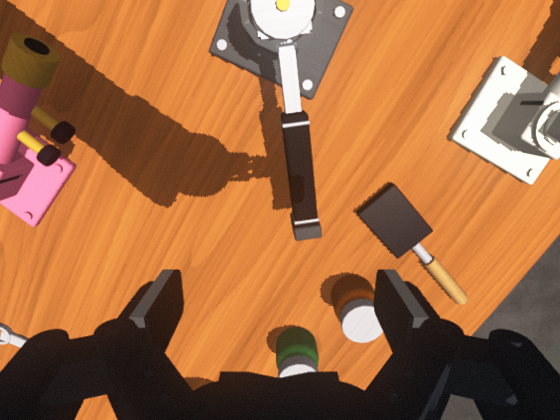

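View pics/s23.png

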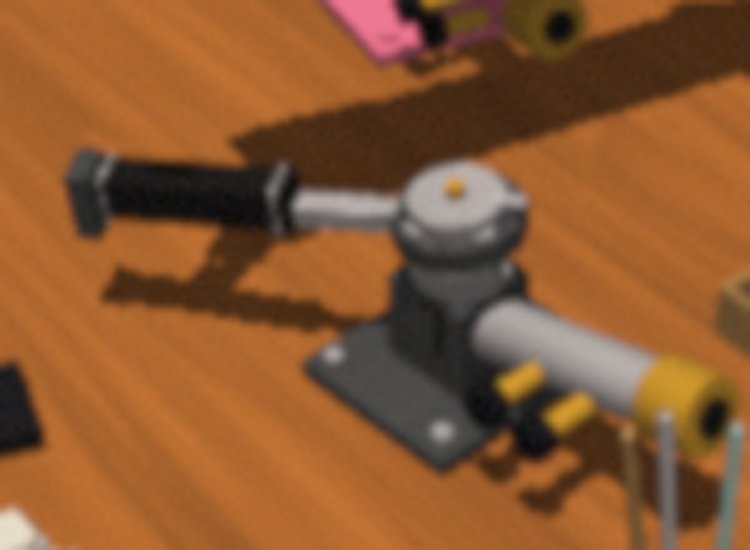

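Run:
```python
from h import *
a=robot.snapshot("scene");w=robot.snapshot("wrist")
for z in(.108,.110,.114,.118): print(z,proj(a,[.5178,.1006,z]),"seen 310.6,222")
# handle heel end top center in scene (87,158)/5, wrist heel far end
g=np.array([88,158])/5+[220,185]-.4
e1,d1=ray(a,g);e2,d2=ray(w,(307,232));d1/=np.linalg.norm(d1);d2/=np.linalg.norm(d2)
t=np.linalg.lstsq(np.c_[d1,-d2],e2-e1,rcond=None)[0];P=e1+t[0]*d1;Q=e2+t[1]*d2;print("heel top",P,Q)
d=(P+Q)/2-[.5178,.1006,0];print(np.degrees(np.arctan2(d[1],d[0])),np.hypot(d[0],d[1]))
g=np.array([455,187])/5+[220,185]-.4
e1,d1=ray(a,g);e2,d2=ray(w,(283.5,4));d1/=np.linalg.norm(d1);d2/=np.linalg.norm(d2)
t=np.linalg.lstsq(np.c_[d1,-d2],e2-e1,rcond=None)[0];print("pin",e1+t[0]*d1,e2+t[1]*d2)
```

```text
0.108 [311.03617587 224.27389805] seen 310.6,222
0.11 [311.06034144 223.59230619] seen 310.6,222
0.114 [311.10880903 222.22440991] seen 310.6,222
0.118 [311.15745923 220.85019801] seen 310.6,222
heel top [ 0.63405374 -0.04494465  0.09734254] [ 0.6328942  -0.04380888  0.09669401]
-51.41435576400278 0.18546894616498472
pin [0.51998333 0.10131967 0.11603927] [0.52061169 0.10094982 0.11587499]
```

Run:
```python
from h import *
def cen(im):
    h=cv2.cvtColor(im,cv2.COLOR_BGR2HSV); m=cv2.inRange(h,(15,110,120),(35,255,255)); 
    n,l,s,c=cv2.connectedComponentsWithStats(m); return [(c[k].round(1),s[k][4]) for k in range(1,n) if s[k][4]>60]
i8=cv2.imread("pics/s8.png"); a=robot.snapshot("scene"); ia=cv2.resize(a["color"][195:285,260:370],None,fx=5,fy=5,interpolation=cv2.INTER_CUBIC)
print(cen(i8));print(cen(ia)); i7=cv2.imread("pics/s7.png");print(cen(i7))
cv2.imwrite("pics/cmp2.png",np.hstack([i8[80:300,100:450],ia[80:300,100:450]]))
```

```text
[(array([349.9,   4.4]), np.int32(406)), (array([263.4, 139.1]), np.int32(223)), (array([537.4, 240.3]), np.int32(681)), (array([481.8, 348.3]), np.int32(6336)), (array([320.7, 329.6]), np.int32(1115)), (array([370.5, 361.4]), np.int32(1299))]
[(array([254.4, 137.6]), np.int32(217)), (array([537.4, 239.7]), np.int32(647)), (array([483.9, 345.5]), np.int32(5900)), (array([320.7, 329.5]), np.int32(1098)), (array([370.5, 361.2]), np.int32(1265)), (array([429.2, 382.9]), np.int32(234))]
[(array([349.5,   4.6]), np.int32(408)), (array([267.3,  61.1]), np.int32(245)), (array([537.1, 240.4]), np.int32(691)), (array([484.1, 347. ]), np.int32(6099)), (array([320.7, 329.6]), np.int32(1118)), (array([370.6, 361.3]), np.int32(1302)), (array([429.6, 382.7]), np.int32(246))]
```

View pics/cmp2.png

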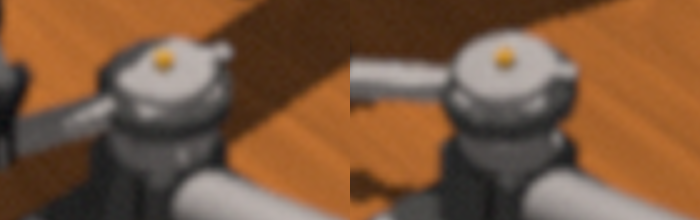

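The head height matches the seated picture to within about 1 mm, so I'm handing in.

Run:
```python
from h import *
print(robot.job_done()); s=robot.sense(); print(s["time"],s["force"].round(1))
```

```text
the job is handed in; nothing more can be done
None
the job is handed in; nothing more can be done
```

The click wrench is seated on the gray burner's clamp bolt, which I turned clockwise until the handle gave. I handed the job in at about 24 s of the 58 s allowed. No verdict was reported, so what follows is from my own checks.

- **Turning:** I turned the handle about 0.8 rad against low drag. The torque then rose and levelled off at roughly 0.85–0.95 N m while the handle gave. I stopped at about 0.10 rad of give, with the brass pin up, short of the 0.12 rad stop and well under the 1.4 N m limit.
- **Release:** I eased back about 0.15 rad to take the load off, opened the gripper and lifted clear. The tool then read no contact force.
- **Last checks:**
  - **Depth:** the wrench head sits within about 1 mm of its fully seated height by comparing scene pictures. A separate two-camera estimate put it 2–5 mm high, within that method's error but not an exact match.
  - **Tilt:** the free handle droops about 0.08 rad, inside the 0.17 limit.
  - **Handle:** it had sprung back in the last close-up before release.
- **Not checked:** I could not read the bolt's own angle. I didn't measure the bystanders' positions afterwards. Nothing I did came near them, and no stray contact showed in the force readings I checked.

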